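Sort the dip tubs and spice tin into the stall's bay trays

TASK

Tidy the stall's serving counter for the next orders: stand the two large dip tubs in the tray with two large bays, the two small dip tubs in the tray with two small bays, one tub to each bay, and the square spice tin in the single-bay tray. Set each one down upright and flat on the bay's floor without dropping it, and leave the glass jar and the white sauce dish where they stand.

Things in the scene. Friction and masses are not known exactly. Their poses are not given: they have to be found in the camera images.
- large_tub_a: Large round lidded dip tub, brown card body, white lid, rigid, straight-sided; 56 mm across, 42 mm tall, about 90 g. Origin: centre of its underside, z up. Stands anywhere on the counter ahead of the robot, at any yaw. The two large tubs are alike.
- large_tub_b: Large round lidded dip tub, brown card body, white lid, rigid, straight-sided; 56 mm across, 42 mm tall, about 90 g. Origin: centre of its underside, z up. Stands anywhere on the counter ahead of the robot, at any yaw. The two large tubs are alike.
- small_tub_a: Small round lidded dip tub, brown card body, white lid, rigid, straight-sided; 40 mm across, 32 mm tall, about 40 g. Origin: centre of its underside, z up. Stands anywhere on the counter ahead of the robot, at any yaw. The two small tubs are alike.
- small_tub_b: Small round lidded dip tub, brown card body, white lid, rigid, straight-sided; 40 mm across, 32 mm tall, about 40 g. Origin: centre of its underside, z up. Stands anywhere on the counter ahead of the robot, at any yaw. The two small tubs are alike.
- spice_tin: Square metal spice tin with a sprinkle-hole top, 44 x 44 mm, 62 mm tall, about 120 g. Origin: centre of its underside, z up, x and y square to its flat sides. Stands upright at any yaw.
- large_tray: The largest low steel tray, 118 mm (x) by 180 mm (y) outside, with two large bays side by side along y, split by one divider; each bay is 110 mm (x) by 84 mm (y) inside, bay centres at y = +44 and -44 mm. Fixed; floor and walls 4 mm thick, walls 22 mm tall overall, open on top. Origin: centre of its underside; x, y along its sides, z up, yaw within 0.25 rad. The three trays swap places (left, right, far middle).
- small_tray: Low steel tray, 104 mm (x) by 144 mm (y) outside, with two small bays side by side along y, split by one divider; each bay is 96 mm (x) by 66 mm (y) inside, bay centres at y = +35 and -35 mm. Fixed; floor and walls 4 mm thick, walls 22 mm tall overall, open on top. Origin: centre of its underside; x, y along its sides, z up, yaw within 0.25 rad. The three trays swap places (left, right, far middle).
- tin_tray: Low steel tray with a single undivided bay, 108 mm (x) by 86 mm (y) outside, bay 100 by 78 mm inside, its centre at the origin. Fixed; floor and walls 4 mm thick, walls 22 mm tall overall, open on top. Origin: centre of its underside; x, y along its sides, z up, yaw within 0.25 rad. The three trays swap places (left, right, far middle).
- jar: Small amber glass jar with a dark metal cap, 48 mm across, 66 mm tall. Origin: centre of its underside, z up. Bystander, loose, standing among the things: not to be moved.
- dish: Open white ceramic sauce dish, 64 mm across at the rim, 22 mm tall. Origin: centre of its underside, z up. Bystander, loose, standing among the things: not to be moved.

How it is judged:
By the outcome, as a careful person would: the job done as asked, in the order asked, and still so for the second after the job is handed in, with the robot touching nothing.
It also fails if it takes over 112 s, if anything falls off the work surface, if the arm or the gripper's body presses on something with over 40 N, if the wrist force passes 120 N, or if a joint passes its speed limit or range.

ROBOT

A 7-joint arm with a two-finger parallel gripper is mounted at the origin on the work surface. World frame = base frame: x ahead of the robot, y to its left, z up, the work surface at z = 0. Lengths are in m, angles in rad, forces in N, time in s.
With the tool pointing down it reaches from about 0.425 to 0.925 m from the base axis. Payload 6.8 kg.
Tool frame: the origin (TCP) lies on the mounting face of the last link; the fingertips stand 173 mm ahead of it and the grasp point (between the pads) lies 155 mm ahead of it; z points along the fingers, y is the line along which they close (so a half turn about z gives the same grasp; the last joint's range is limited). The gripper opens to 85 mm and grips with 20 to 120 N. Pads are 22 mm wide; open, the fingers measure 114 mm over their backs; the gripper's body (76 mm by 85 mm) begins 54 mm behind the grasp point. The pads swing forward as they close: fully open they stand 13 mm farther back than shut.
Start: joints at [1.097, 0.477, 0.022, 1.555, -0.011, 1.109, -0.083], TCP at [0.241, -0.63, 0.405] pointing down, gripper open.
Joint ranges: [-2.96, 2.96], [-0.34, 2.1], [-1.41, 1.46], [0.24, 2.44], [-1.37, 4.51], [0.17, 1.92], [-2.96, 2.96]. Speed limits (rad/s): [2.39, 2.39, 3.14, 3.14, 3.14, 3.14, 3.14].

INTERFACE

Orientations are given as a rotation vector (axis times angle).
In Python, from bench import r gives the robot as it stands.
- The arm moves only by the tool arm_command, never from a script. Its argument "plan" is a list of rows, each an object of numbers: "claw": the closure, from 0 (fully open) to 1 (shut); "tx", "ty", "tz": the shift along the tool's x, y, z in m; "ax", "ay", "az": the turn, a rotation vector about the tool's x, y, z in degrees. A call has exactly 10 rows; each row shifts and turns the commanded pose from where the row before left it, along the tool's axes as they then stand; what a row does not reach is not made up. A row lasts 1/12 s, in which the tool goes at most 41.7 mm and 7.16 degrees, less where a joint would pass 70% of its speed; a pose out of reach is approached as far as the arm can. A call is refused whole if a number of a shift passes 0.0417 or a number of a turn 7.16, either way. A call with a gripper value outside its range is refused whole. The fingers move at their own pace and stop on an object; "squeeze" is the grip in N (left out, the last holds). Time passes only in rows, so rows that do not move let the fingers close, or fill a call up. It gives the time, the measured TCP pose, the force, the opening and the grip force at its end, in the units of the state.
- r.get_obs(): the state, without advancing time (a new reading comes with each control period).
- r.grab_frame(name): name is "scene" or "top" or "wrist"; returns the picture (400x640x3 uint8, red, green, blue); there is no depth.
- r.camera_model(name): a dict with "fx", "fy", "cx", "cy" (pixels), "k1" (the pictures are not rectified: a ray, as slopes to the right and down, at radius r is drawn at 1 + k1 r^2 times it, then the intrinsics apply), "position" and "orientation" of the camera in the world; the wrist camera has in their place "tool_from_camera" (4x4, takes a point from camera to tool coordinates, whose origin is the TCP and whose axes are the flange's). Camera axes: x right, y up, looking along -z (the intrinsics and any distortion apply to the point x, -y, -z); pixel columns grow to the right and rows downward; lengths in m; the calibration is good to about 2 mm. A picture is of the moment at which its call begins: read the wrist's pose just before it. camera_model takes no time and is no camera call.
- r.hand_in(): hands the job in; it is judged then, once.
Trained networks look in the newest picture that a camera, given by its name, has taken for a name from the list of things; names that differ only in an ending like _2 or _b are one class to them, and where a whole thing is asked for, a point or a joint stands for the part that bears it (a point fixed in the world has none). Each returns a list of dicts, best first, with "confidence" (0 to 1); they miss things now and then, are a little off and sometimes report something else, mostly with a low value. They report only what shows in the picture. A call takes as long as a camera call.
- r.boxes_of(target, camera): "location" ([x, y, z] in m, in the coordinates of the camera as it stood for that picture, good to about 4 mm: the middle of the surface that is visible of it).
- r.tip_of(target, camera): "location" ([x, y, z] in m, in the coordinates of the camera as it stood for that picture, good to about 4 mm: a listed point, or the origin of a listed thing).
The state is a dict: "clock": time; "joints": joint angles; "qvel": joint speeds; "tau": joint torques, N m; "tcp_pos": TCP position; "orientation": TCP orientation; "contact_force": force on the tool from outside, world axes, zero at the start; "moment": the same for the moment, N m; "grip_width": finger opening in m; "gripper_force": force on a finger pad.
Only numpy, scipy, OpenCV 4.12 (cv2) and the standard library are available. Lean on these libraries where they do the work, as an engineer would, in place of code of your own. Each camera call takes 0.05 s, during which the arm holds its last target. There are 200 camera calls.

## Working session

There is one attempt and no reset: what is moved stays moved. The work goes in short steps, Python scripts to look and compute and a tool call to move; the robot and the scene stay as the last step left them, time stands still between calls to the robot, and variables do not carry over. Pictures are saved under pics/ and viewed, at most 14 in all, crops included, and the job is handed in when it is done.

Besides the shell and the picture viewer there is one more tool, called after "Request:" in YAML: its name, and indented under it one key for each argument. arm_command: Moves the arm, as the interface text tells. Its arguments: {"type":"object","properties":{"plan":{"type":"array","items":{"type":"object","properties":{"claw":{"type":"number"},"tx":{"type":"number"},"ty":{"type":"number"},"tz":{"type":"number"},"ax":{"type":"number"},"ay":{"type":"number"},"az":{"type":"number"}}}},"squeeze":{"type":"number"}},"required":["plan"]}

```bash
mkdir -p pics; cat > h.py <<'E'
import numpy as np, cv2
from scipy.spatial.transform import Rotation as R
from bench import r
def campose(n):
    m=r.camera_model(n)
    if n=='wrist':
        o=r.get_obs(); T=np.eye(4); T[:3,:3]=R.from_rotvec(o['orientation']).as_matrix(); T[:3,3]=o['tcp_pos']
        return m,T@np.array(m['tool_from_camera'])
    T=np.eye(4); q=np.array(m['orientation']); T[:3,:3]=R.from_rotvec(q).as_matrix() if q.shape==(3,) else q; T[:3,3]=m['position']
    return m,T
def pix2w(n,u,v,z,mt=None):
    m,T=mt or campose(n); x=(u-m['cx'])/m['fx']; y=(v-m['cy'])/m['fy']; a=np.hypot(x,y); s=a
    for _ in range(20): s=a/(1+m['k1']*s*s)
    f=s/a if a>0 else 1
    d=T[:3,:3]@np.array([x*f,-y*f,-1]); p=T[:3,3]; return p+d*(z-p[2])/d[2]
def snap(n,f):
    mt=campose(n); im=r.grab_frame(n); cv2.imwrite('pics/'+f,im[:,:,::-1]); return im,mt
E
python3 - <<'E'
from h import *
o=r.get_obs(); print(o['clock'],o['orientation'],o['tcp_pos'])
for n in ['scene','top']:
    im,mt=snap(n,n+'1.png'); print(n,mt[0])
    for t in ['large_tub_a','small_tub_a','spice_tin','large_tray','small_tray','tin_tray','jar','dish']:
        for d in r.tip_of(t,n)[:3]:
            p=mt[1]@np.append(d['location'],1); print(t,round(d['confidence'],2),p[:3].round(3))
print(r.camera_model('wrist')); print(r.get_obs()['clock'])
E
```

```text
0.0 [-3.08745490e+00 -5.71090096e-01  7.78999450e-04] [ 0.24131648 -0.63010521  0.40371138]
scene {'fx': 469.4795225732472, 'fy': 469.4795225732472, 'cx': 317.89346000964156, 'cy': 200.33771932856928, 'k1': -0.10707801763080572, 'position': array([ 1.10801503, -0.30488124,  0.82816692]), 'orientation': array([0.60641867, 0.35823741, 0.99452125])}
large_tub_a 0.98 [ 0.558 -0.053 -0.002]
large_tub_a 0.97 [ 0.444 -0.009 -0.003]
small_tub_a 0.8 [ 0.56   0.169 -0.001]
small_tub_a 0.65 [ 0.448 -0.109  0.   ]
spice_tin 0.95 [ 0.557  0.043 -0.002]
large_tray 0.97 [ 0.489  0.338 -0.002]
large_tray 0.64 [ 0.48  -0.341  0.001]
large_tray 0.4 [ 0.561 -0.185 -0.001]
small_tray 0.76 [ 0.677  0.021 -0.004]
tin_tray 0.7 [ 0.478 -0.341  0.001]
tin_tray 0.16 [0.678 0.018 0.   ]
jar 0.69 [ 0.56  -0.189 -0.003]
dish 0.82 [0.455 0.123 0.001]
top {'fx': 368.4530792601388, 'fy': 368.4530792601388, 'cx': 325.4040614220114, 'cy': 196.85352869688174, 'k1': -0.05267372234896947, 'position': array([0.48409787, 0.01663311, 0.90658211]), 'orientation': array([ 0.05420066, -0.06130067, -1.57111894])}
large_tub_a 0
[... 184 characters left out ...]

large_tray 0.89 [0.488 0.345 0.002]
small_tray 0.55 [0.675 0.018 0.001]
tin_tray 0.95 [ 0.479 -0.346 -0.004]
jar 0.58 [ 0.562 -0.185 -0.002]
jar 0.45 [ 0.556  0.046 -0.   ]
dish 0.56 [0.451 0.119 0.005]
{'fx': 286.2063792599352, 'fy': 286.2063792599352, 'cx': 320.8332016240887, 'cy': 204.44901290587916, 'k1': -0.022971282666135247, 'tool_from_camera': array([[ 1.13055505e-04,  9.50127532e-01,  3.11861604e-01,
         7.94737888e-02],
       [ 9.99999994e-01, -1.08580877e-04, -3.17122196e-05,
         4.40688479e-04],
       [ 3.73155345e-06,  3.11861606e-01, -9.50127538e-01,
         2.99708870e-02],
       [ 0.00000000e+00,  0.00000000e+00,  0.00000000e+00,
         1.00000000e+00]])}
0.9
```

View pics/top1.png

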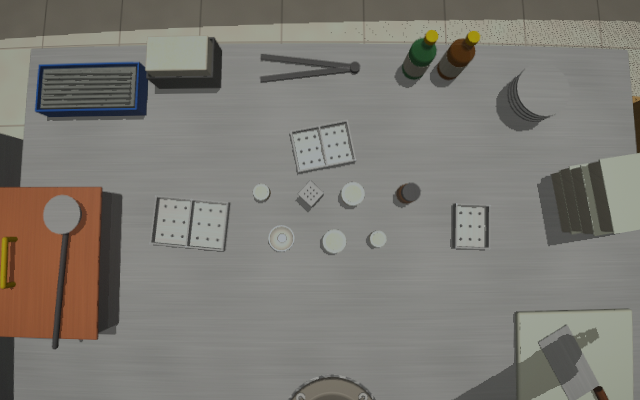

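View pics/scene1.png

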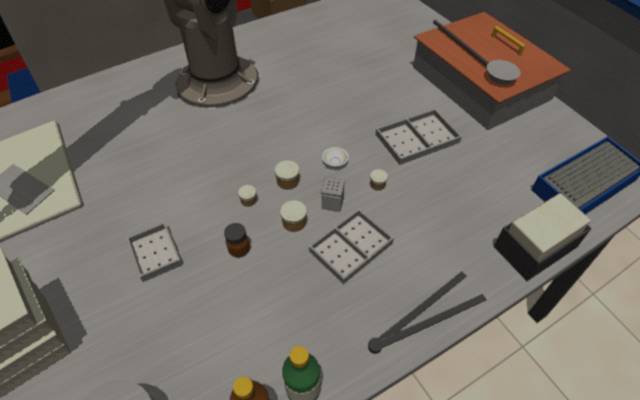

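The pictures show the large tray at left (190,223), the small tray at far middle (322,147) and the tin tray at right (470,226). Both large tubs, both small tubs and the 45°-turned tin sit in the middle. This agrees with the networks.

Request:
arm_command:
  plan:
    - {"claw": 0,"tx": 0.025,"ty": -0.0214}
    - {"claw": 0,"tx": 0.025,"ty": -0.0214}
    - {"claw": 0,"tx": 0.025,"ty": -0.0214}
    - {"claw": 0,"tx": 0.025,"ty": -0.0214}
    - {"claw": 0,"tx": 0.025,"ty": -0.0214}
    - {"claw": 0,"tx": 0.025,"ty": -0.0214}
    - {"claw": 0,"tx": 0.025,"ty": -0.0214}
    - {"claw": 0,"tx": 0.025,"ty": -0.0214}
    - {"claw": 0,"tx": 0.025,"ty": -0.0214}
    - {"claw": 0,"tx": 0.025,"ty": -0.0214}
  squeeze: 30

```text
invalid input at $.plan[0]: expected keys claw, tx, ty, tz, ax, ay, az
```

Request:
arm_command:
  plan:
    - {"claw": 0,"tx": 0.025,"ty": -0.0214}
    - {"claw": 0,"tx": 0.025,"ty": -0.0214}
    - {"claw": 0,"tx": 0.025,"ty": -0.0214}
    - {"claw": 0,"tx": 0.025,"ty": -0.0214}
    - {"claw": 0,"tx": 0.025,"ty": -0.0214}
    - {"claw": 0,"tx": 0.025,"ty": -0.0214}
    - {"claw": 0,"tx": 0.025,"ty": -0.0214}
    - {"claw": 0,"tx": 0.025,"ty": -0.0214}
    - {"claw": 0,"tx": 0.025,"ty": -0.0214}
    - {"claw": 0,"tx": 0.025,"ty": -0.0214}

```text
invalid input at $.plan[0]: expected keys claw, tx, ty, tz, ax, ay, az
```

Request:
arm_command:
  plan:
    - {"claw": 0,"az": -6.9,"tz": 0.0104}
    - {"claw": 0,"az": -6.9,"tz": 0.0104}
    - {"claw": 0,"az": -6.9,"tz": 0.0104}
    - {"claw": 0,"az": -6.9,"tz": 0.0104}
    - {"claw": 0,"az": -6.9,"tz": 0.0104}
    - {"claw": 0,"az": -6.9,"tz": 0.0104}
    - {"claw": 0,"az": -6.9,"tz": 0.0104}
    - {"claw": 0,"az": -6.9,"tz": 0.0104}
    - {"claw": 0,"az": -6.9,"tz": 0.0104}
    - {"claw": 0,"az": -6.9,"tz": 0.0104}

```text
invalid input at $.plan[0]: expected keys claw, tx, ty, tz, ax, ay, az
```

```bash
python3 - <<'E'
from h import *
o=r.get_obs(); M=R.from_rotvec(o['orientation']).as_matrix()
print(o['clock'],o['tcp_pos'].round(4),o['joints'].round(3)); print(M.round(3))
im,mt=snap('wrist','w1.png')
for t in ['large_tub_a','small_tub_a','spice_tin','dish','jar']:
    for d in r.tip_of(t,'wrist')[:3]:
        p=mt[1]@np.append(d['location'],1); print(t,round(d['confidence'],2),p[:3].round(3))
im=cv2.imread('pics/top1.png')
for nm,P in {'L':[(153,198),(229,202),(226,250),(152,246)],'S':[(290,132),(348,122),(355,160),(300,172)],'T':[(454,203),(488,204),(488,249),(454,249)]}.items():
    c=np.array([pix2w('top',u,v,.022)[:2] for u,v in P]); print(nm,c.round(3).tolist(),c.mean(0).round(3))
cv2.imwrite('pics/topz.png',cv2.resize(im[110:260,140:500],None,fx=2.2,fy=2.2,interpolation=cv2.INTER_CUBIC))
E
```

```text
0.9 [ 0.2414 -0.6304  0.4048] [ 1.097  0.477  0.022  1.555 -0.012  1.109 -0.083]
[[ 0.934  0.358  0.   ]
 [ 0.358 -0.934 -0.   ]
 [ 0.     0.    -1.   ]]
L [[0.547, 0.432], [0.537, 0.245], [0.422, 0.25], [0.431, 0.431]] [0.484 0.339]
S [[0.708, 0.099], [0.733, -0.043], [0.639, -0.059], [0.61, 0.074]] [0.672 0.018]
T [[0.534, -0.299], [0.531, -0.383], [0.423, -0.38], [0.423, -0.296]] [ 0.478 -0.34 ]
```

View pics/w1.png

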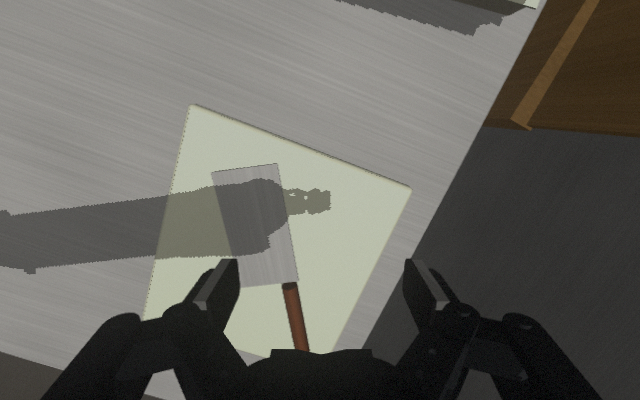

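View pics/topz.png

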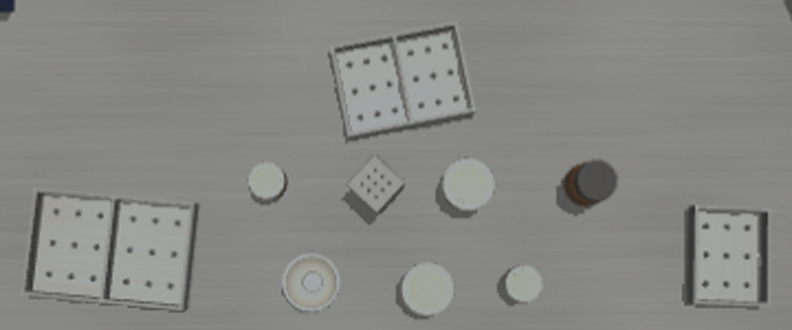

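The wrist view still shows the cutting board, so nothing moved: every row needs all the keys. The zoomed top view confirms the layout, with the tin's edges at about 45°.

Request:
arm_command:
  plan:
    - {"claw": 0,"tx": 0.025,"ty": -0.0214,"tz": 0,"ax": 0,"ay": 0,"az": 0}
    - {"claw": 0,"tx": 0.025,"ty": -0.0214,"tz": 0,"ax": 0,"ay": 0,"az": 0}
    - {"claw": 0,"tx": 0.025,"ty": -0.0214,"tz": 0,"ax": 0,"ay": 0,"az": 0}
    - {"claw": 0,"tx": 0.025,"ty": -0.0214,"tz": 0,"ax": 0,"ay": 0,"az": 0}
    - {"claw": 0,"tx": 0.025,"ty": -0.0214,"tz": 0,"ax": 0,"ay": 0,"az": 0}
    - {"claw": 0,"tx": 0.025,"ty": -0.0214,"tz": 0,"ax": 0,"ay": 0,"az": 0}
    - {"claw": 0,"tx": 0.025,"ty": -0.0214,"tz": 0,"ax": 0,"ay": 0,"az": 0}
    - {"claw": 0,"tx": 0.025,"ty": -0.0214,"tz": 0,"ax": 0,"ay": 0,"az": 0}
    - {"claw": 0,"tx": 0.025,"ty": -0.0214,"tz": 0,"ax": 0,"ay": 0,"az": 0}
    - {"claw": 0,"tx": 0.025,"ty": -0.0214,"tz": 0,"ax": 0,"ay": 0,"az": 0}
  squeeze: 30

```text
clock: 2.03
tcp_pos: [0.3989, -0.3396, 0.405]
orientation: [3.089, 0.571, 0.001]
contact_force: [0.6, -0.3, 0.9]
grip_width: 0.0853
gripper_force: 0.0
```

Request:
arm_command:
  plan:
    - {"claw": 0,"tx": 0.025,"ty": -0.0214,"tz": 0,"ax": 0,"ay": 0,"az": 0}
    - {"claw": 0,"tx": 0.025,"ty": -0.0214,"tz": 0,"ax": 0,"ay": 0,"az": 0}
    - {"claw": 0,"tx": 0.025,"ty": -0.0214,"tz": 0,"ax": 0,"ay": 0,"az": 0}
    - {"claw": 0,"tx": 0.025,"ty": -0.0214,"tz": 0,"ax": 0,"ay": 0,"az": 0}
    - {"claw": 0,"tx": 0.025,"ty": -0.0214,"tz": 0,"ax": 0,"ay": 0,"az": 0}
    - {"claw": 0,"tx": 0.025,"ty": -0.0214,"tz": 0,"ax": 0,"ay": 0,"az": 0}
    - {"claw": 0,"tx": 0.025,"ty": -0.0214,"tz": 0,"ax": 0,"ay": 0,"az": 0}
    - {"claw": 0,"tx": 0.025,"ty": -0.0214,"tz": 0,"ax": 0,"ay": 0,"az": 0}
    - {"claw": 0,"tx": 0.025,"ty": -0.0214,"tz": 0,"ax": 0,"ay": 0,"az": 0}
    - {"claw": 0,"tx": 0.025,"ty": -0.0214,"tz": 0,"ax": 0,"ay": 0,"az": 0}

```text
clock: 2.87
tcp_pos: [0.5558, -0.0504, 0.405]
orientation: [3.089, 0.571, 0.001]
contact_force: [0.2, -1.4, -1.0]
grip_width: 0.0853
gripper_force: 0.0
```

Request:
arm_command:
  plan:
    - {"claw": 0,"tx": 0,"ty": 0,"tz": 0.0104,"ax": 0,"ay": 0,"az": -6.9}
    - {"claw": 0,"tx": 0,"ty": 0,"tz": 0.0104,"ax": 0,"ay": 0,"az": -6.9}
    - {"claw": 0,"tx": 0,"ty": 0,"tz": 0.0104,"ax": 0,"ay": 0,"az": -6.9}
    - {"claw": 0,"tx": 0,"ty": 0,"tz": 0.0104,"ax": 0,"ay": 0,"az": -6.9}
    - {"claw": 0,"tx": 0,"ty": 0,"tz": 0.0104,"ax": 0,"ay": 0,"az": -6.9}
    - {"claw": 0,"tx": 0,"ty": 0,"tz": 0.0104,"ax": 0,"ay": 0,"az": -6.9}
    - {"claw": 0,"tx": 0,"ty": 0,"tz": 0.0104,"ax": 0,"ay": 0,"az": -6.9}
    - {"claw": 0,"tx": 0,"ty": 0,"tz": 0.0104,"ax": 0,"ay": 0,"az": -6.9}
    - {"claw": 0,"tx": 0,"ty": 0,"tz": 0.0104,"ax": 0,"ay": 0,"az": -6.9}
    - {"claw": 0,"tx": 0,"ty": 0,"tz": 0.0104,"ax": 0,"ay": 0,"az": -6.9}

```text
clock: 3.7
tcp_pos: [0.5554, -0.052, 0.3004]
orientation: [2.216, 2.227, 0.0]
contact_force: [-0.3, -0.4, 0.0]
grip_width: 0.0853
gripper_force: 0.0
```

```bash
cat > look.py <<'E'
from h import *
import sys
o=r.get_obs(); M=R.from_rotvec(o['orientation']).as_matrix()
print(round(o['clock'],2),o['tcp_pos'].round(4),o['joints'].round(3)); print(M[:2].round(3).tolist(),o['contact_force'].round(1),o['grip_width'])
im,mt=snap('wrist',sys.argv[1])
for t in sys.argv[2:]:
    for d in r.tip_of(t,'wrist')[:3]:
        p=mt[1]@np.append(d['location'],1); print(t,round(d['confidence'],2),p[:3].round(3))
E
python3 look.py w2.png large_tub_a spice_tin small_tub_a
```

```text
3.7 [ 0.5554 -0.052   0.3004] [ 0.383  0.459 -0.508  1.906  0.292  0.849 -0.272]
[[-0.005, 1.0, 0.0], [1.0, 0.005, -0.0]] [-0.3 -0.4  0. ] 0.08529265838997031
large_tub_a 0.96 [ 0.554 -0.047 -0.001]
large_tub_a 0.55 [ 0.443 -0.009  0.001]
spice_tin 0.64 [0.557 0.048 0.005]
spice_tin 0.34 [ 0.452 -0.109  0.001]
```

View pics/w2.png

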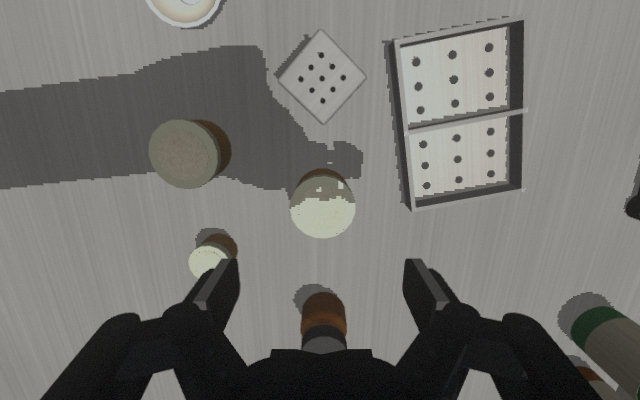

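The wrist view puts the large tub lid at (323,205), about (0.555,-0.049), centred between the fingers. I'll descend and grip.

Request:
arm_command:
  plan:
    - {"claw": 0,"tx": 0.002,"ty": 0,"tz": 0.019,"ax": 0,"ay": 0,"az": 0}
    - {"claw": 0,"tx": 0,"ty": 0,"tz": 0.019,"ax": 0,"ay": 0,"az": 0}
    - {"claw": 0,"tx": 0,"ty": 0,"tz": 0.019,"ax": 0,"ay": 0,"az": 0}
    - {"claw": 0,"tx": 0,"ty": 0,"tz": 0.019,"ax": 0,"ay": 0,"az": 0}
    - {"claw": 0,"tx": 0,"ty": 0,"tz": 0.019,"ax": 0,"ay": 0,"az": 0}
    - {"claw": 0,"tx": 0,"ty": 0,"tz": 0.013,"ax": 0,"ay": 0,"az": 0}
    - {"claw": 0,"tx": 0,"ty": 0,"tz": 0.007,"ax": 0,"ay": 0,"az": 0}
    - {"claw": 0,"tx": 0,"ty": 0,"tz": 0,"ax": 0,"ay": 0,"az": 0}
    - {"claw": 1,"tx": 0,"ty": 0,"tz": 0,"ax": 0,"ay": 0,"az": 0}
    - {"claw": 1,"tx": 0,"ty": 0,"tz": 0,"ax": 0,"ay": 0,"az": 0}
  squeeze: 30

```text
clock: 4.73
tcp_pos: [0.5559, -0.0498, 0.1868]
orientation: [2.222, 2.219, 0.002]
contact_force: [0.5, 0.3, 0.5]
grip_width: 0.0639
gripper_force: 0.0
```

Request:
arm_command:
  plan:
    - {"claw": 1,"tx": 0,"ty": 0,"tz": 0,"ax": 0,"ay": 0,"az": 0}
    - {"claw": 1,"tx": 0,"ty": 0,"tz": 0,"ax": 0,"ay": 0,"az": 0}
    - {"claw": 1,"tx": 0,"ty": 0,"tz": 0,"ax": 0,"ay": 0,"az": 0}
    - {"claw": 1,"tx": 0,"ty": 0,"tz": 0,"ax": 0,"ay": 0,"az": 0}
    - {"claw": 1,"tx": 0,"ty": 0,"tz": 0,"ax": 0,"ay": 0,"az": 0}
    - {"claw": 1,"tx": 0,"ty": 0,"tz": 0,"ax": 0,"ay": 0,"az": 0}
    - {"claw": 1,"tx": 0,"ty": 0,"tz": 0,"ax": 0,"ay": 0,"az": 0}
    - {"claw": 1,"tx": 0,"ty": 0,"tz": 0,"ax": 0,"ay": 0,"az": 0}
    - {"claw": 1,"tx": 0,"ty": 0,"tz": 0,"ax": 0,"ay": 0,"az": 0}
    - {"claw": 1,"tx": 0,"ty": 0,"tz": 0,"ax": 0,"ay": 0,"az": 0}

```text
clock: 5.57
tcp_pos: [0.5559, -0.0498, 0.1871]
orientation: [2.221, 2.219, 0.002]
contact_force: [-1.2, 0.3, 5.9]
grip_width: 0.0541
gripper_force: 30.9
```

Request:
arm_command:
  plan:
    - {"claw": 1,"tx": 0,"ty": 0,"tz": -0.02,"ax": 0,"ay": 0,"az": 0}
    - {"claw": 1,"tx": 0,"ty": 0,"tz": -0.03,"ax": 0,"ay": 0,"az": 0}
    - {"claw": 1,"tx": 0,"ty": 0,"tz": -0.03,"ax": 0,"ay": 0,"az": 0}
    - {"claw": 1,"tx": 0,"ty": 0,"tz": -0.03,"ax": 0,"ay": 0,"az": 0}
    - {"claw": 1,"tx": 0.031,"ty": -0.0047,"tz": 0,"ax": 0,"ay": 0,"az": 0}
    - {"claw": 1,"tx": 0.031,"ty": -0.0047,"tz": 0,"ax": 0,"ay": 0,"az": 0}
    - {"claw": 1,"tx": 0.031,"ty": -0.0047,"tz": 0,"ax": 0,"ay": 0,"az": 0}
    - {"claw": 1,"tx": 0.031,"ty": -0.0047,"tz": 0,"ax": 0,"ay": 0,"az": 0}
    - {"claw": 1,"tx": 0.031,"ty": -0.0047,"tz": 0,"ax": 0,"ay": 0,"az": 0}
    - {"claw": 1,"tx": 0.031,"ty": -0.0047,"tz": 0,"ax": 0,"ay": 0,"az": 0}

```text
clock: 6.4
tcp_pos: [0.5268, 0.1374, 0.2962]
orientation: [2.222, 2.22, 0.001]
contact_force: [0.5, 0.3, -0.6]
grip_width: 0.0535
gripper_force: 32.1
```

Request:
arm_command:
  plan:
    - {"claw": 1,"tx": 0.031,"ty": -0.0047,"tz": 0,"ax": 0,"ay": 0,"az": 0}
    - {"claw": 1,"tx": 0.031,"ty": -0.0047,"tz": 0,"ax": 0,"ay": 0,"az": 0}
    - {"claw": 1,"tx": 0.031,"ty": -0.0047,"tz": 0,"ax": 0,"ay": 0,"az": 0}
    - {"claw": 1,"tx": 0.031,"ty": -0.0047,"tz": 0,"ax": 0,"ay": 0,"az": 0}
    - {"claw": 1,"tx": 0.031,"ty": -0.0047,"tz": 0,"ax": 0,"ay": 0,"az": 0}
    - {"claw": 1,"tx": 0.031,"ty": -0.0047,"tz": 0,"ax": 0,"ay": 0,"az": 0}
    - {"claw": 1,"tx": 0.031,"ty": -0.0047,"tz": 0,"ax": 0,"ay": 0,"az": 0}
    - {"claw": 1,"tx": 0.031,"ty": -0.0047,"tz": 0,"ax": 0,"ay": 0,"az": 0}
    - {"claw": 1,"tx": 0,"ty": 0,"tz": 0,"ax": 0,"ay": 0,"az": 0}
    - {"claw": 1,"tx": 0,"ty": 0,"tz": 0,"ax": 0,"ay": 0,"az": 0}

```text
clock: 7.23
tcp_pos: [0.4885, 0.3865, 0.2961]
orientation: [-2.217, -2.224, -0.002]
contact_force: [0.3, -1.1, -1.0]
grip_width: 0.0538
gripper_force: 32.1
```

```bash
python3 look.py w3.png large_tub_a large_tray
```

```text
7.23 [0.4885 0.3865 0.2961] [-0.361  0.572 -0.559  1.75   0.366  0.925 -1.068]
[[-0.003, 1.0, -0.0], [1.0, 0.003, 0.002]] [ 0.3 -1.1 -1. ] 0.053790960408203775
large_tub_a 0.97 [0.484 0.386 0.11 ]
```

View pics/w3.png

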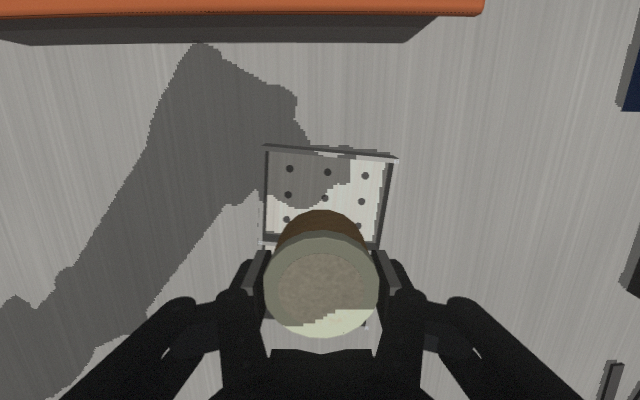

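The tub is held level. The tray's far rim corners show at (265,146) and (397,158).

```bash
python3 - <<'E'
from h import *
for u,v in [(265,146),(397,158),(266,245),(381,252)]: print(pix2w('wrist',u,v,.022).round(3))
E
```

```text
[0.443 0.434 0.022]
[0.555 0.423 0.022]
[0.438 0.342 0.022]
[0.547 0.334 0.022]
```

Request:
arm_command:
  plan:
    - {"claw": 1,"tx": -0.003,"ty": 0.004,"tz": 0.01,"ax": 0,"ay": 0,"az": 0}
    - {"claw": 1,"tx": 0,"ty": 0,"tz": 0.02,"ax": 0,"ay": 0,"az": 0}
    - {"claw": 1,"tx": 0,"ty": 0,"tz": 0.02,"ax": 0,"ay": 0,"az": 0}
    - {"claw": 1,"tx": 0,"ty": 0,"tz": 0.02,"ax": 0,"ay": 0,"az": 0}
    - {"claw": 1,"tx": 0,"ty": 0,"tz": 0.012,"ax": 0,"ay": 0,"az": 0}
    - {"claw": 1,"tx": 0,"ty": 0,"tz": 0.008,"ax": 0,"ay": 0,"az": 0}
    - {"claw": 1,"tx": 0,"ty": 0,"tz": 0.005,"ax": 0,"ay": 0,"az": 0}
    - {"claw": 1,"tx": 0,"ty": 0,"tz": 0.004,"ax": 0,"ay": 0,"az": 0}
    - {"claw": 1,"tx": 0,"ty": 0,"tz": 0.003,"ax": 0,"ay": 0,"az": 0}
    - {"claw": 1,"tx": 0,"ty": 0,"tz": 0.001,"ax": 0,"ay": 0,"az": 0}

```text
clock: 8.22
tcp_pos: [0.494, 0.3813, 0.1929]
orientation: [2.222, 2.22, 0.001]
contact_force: [0.5, -0.7, -1.5]
grip_width: 0.0537
gripper_force: 32.1
```

Request:
arm_command:
  plan:
    - {"claw": 1,"tx": 0,"ty": 0,"tz": 0.001,"ax": 0,"ay": 0,"az": 0}
    - {"claw": 1,"tx": 0,"ty": 0,"tz": 0.001,"ax": 0,"ay": 0,"az": 0}
    - {"claw": 1,"tx": 0,"ty": 0,"tz": 0.0005,"ax": 0,"ay": 0,"az": 0}
    - {"claw": 1,"tx": 0,"ty": 0,"tz": 0,"ax": 0,"ay": 0,"az": 0}
    - {"claw": 1,"tx": 0,"ty": 0,"tz": 0,"ax": 0,"ay": 0,"az": 0}
    - {"claw": 1,"tx": 0,"ty": 0,"tz": 0,"ax": 0,"ay": 0,"az": 0}
    - {"claw": 1,"tx": 0,"ty": 0,"tz": 0,"ax": 0,"ay": 0,"az": 0}
    - {"claw": 1,"tx": 0,"ty": 0,"tz": 0,"ax": 0,"ay": 0,"az": 0}
    - {"claw": 1,"tx": 0,"ty": 0,"tz": 0,"ax": 0,"ay": 0,"az": 0}
    - {"claw": 1,"tx": 0,"ty": 0,"tz": 0,"ax": 0,"ay": 0,"az": 0}

```text
clock: 9.05
tcp_pos: [0.494, 0.3815, 0.1911]
orientation: [2.222, 2.22, 0.002]
contact_force: [-1.0, -1.1, 5.6]
grip_width: 0.0536
gripper_force: 32.5
```

Request:
arm_command:
  plan:
    - {"claw": 0.2,"tx": 0,"ty": 0,"tz": 0,"ax": 0,"ay": 0,"az": 0}
    - {"claw": 0.2,"tx": 0,"ty": 0,"tz": 0,"ax": 0,"ay": 0,"az": 0}
    - {"claw": 0.2,"tx": 0,"ty": 0,"tz": 0,"ax": 0,"ay": 0,"az": 0}
    - {"claw": 0.2,"tx": 0,"ty": 0,"tz": 0,"ax": 0,"ay": 0,"az": 0}
    - {"claw": 0.2,"tx": 0,"ty": 0,"tz": -0.01,"ax": 0,"ay": 0,"az": 0}
    - {"claw": 0.2,"tx": 0,"ty": 0,"tz": -0.03,"ax": 0,"ay": 0,"az": 0}
    - {"claw": 0.2,"tx": 0,"ty": 0,"tz": -0.03,"ax": 0,"ay": 0,"az": 0}
    - {"claw": 0,"tx": 0,"ty": 0,"tz": -0.03,"ax": 0,"ay": 0,"az": 0}
    - {"claw": 0,"tx": -0.03,"ty": -0.0039,"tz": 0,"ax": 0,"ay": 0,"az": 0}
    - {"claw": 0,"tx": -0.03,"ty": -0.0039,"tz": 0,"ax": 0,"ay": 0,"az": 0}

```text
clock: 9.88
tcp_pos: [0.4859, 0.3231, 0.2934]
orientation: [-2.219, -2.224, -0.01]
contact_force: [0.9, -0.9, -1.2]
grip_width: 0.0855
gripper_force: 0.0
```

Request:
arm_command:
  plan:
    - {"claw": 0,"tx": -0.03,"ty": -0.0039,"tz": 0,"ax": 0,"ay": 0,"az": 0}
    - {"claw": 0,"tx": -0.03,"ty": -0.0039,"tz": 0,"ax": 0,"ay": 0,"az": 0}
    - {"claw": 0,"tx": -0.03,"ty": -0.0039,"tz": 0,"ax": 0,"ay": 0,"az": 0}
    - {"claw": 0,"tx": -0.03,"ty": -0.0039,"tz": 0,"ax": 0,"ay": 0,"az": 0}
    - {"claw": 0,"tx": -0.03,"ty": -0.0039,"tz": 0,"ax": 0,"ay": 0,"az": 0}
    - {"claw": 0,"tx": -0.03,"ty": -0.0039,"tz": 0,"ax": 0,"ay": 0,"az": 0}
    - {"claw": 0,"tx": -0.03,"ty": -0.0039,"tz": 0,"ax": 0,"ay": 0,"az": 0}
    - {"claw": 0,"tx": -0.03,"ty": -0.0039,"tz": 0,"ax": 0,"ay": 0,"az": 0}
    - {"claw": 0,"tx": -0.03,"ty": -0.0039,"tz": 0,"ax": 0,"ay": 0,"az": 0}
    - {"claw": 0,"tx": -0.03,"ty": -0.0039,"tz": 0,"ax": 0,"ay": 0,"az": 0}

```text
clock: 10.72
tcp_pos: [0.4464, 0.02, 0.291]
orientation: [2.221, 2.22, 0.001]
contact_force: [1.3, 0.5, -0.8]
grip_width: 0.0856
gripper_force: 0.0
```

```bash
python3 look.py w4.png large_tub_a small_tub_a
```

```text
10.72 [0.4464 0.02   0.291 ] [ 0.301  0.316 -0.56   2.157  0.251  0.729 -0.425]
[[0.0, 1.0, 0.001], [1.0, -0.0, -0.0]] [ 1.3  0.5 -0.8] 0.08557702647312448
large_tub_a 0.84 [ 0.442 -0.004 -0.   ]
small_tub_a 0.91 [ 0.453 -0.109  0.001]
small_tub_a 0.57 [0.565 0.167 0.002]
```

Request:
arm_command:
  plan:
    - {"claw": 0,"tx": -0.027,"ty": -0.0034,"tz": 0,"ax": 0,"ay": 0,"az": 0}
    - {"claw": 0,"tx": 0,"ty": 0,"tz": 0.02,"ax": 0,"ay": 0,"az": 0}
    - {"claw": 0,"tx": 0,"ty": 0,"tz": 0.02,"ax": 0,"ay": 0,"az": 0}
    - {"claw": 0,"tx": 0,"ty": 0,"tz": 0.02,"ax": 0,"ay": 0,"az": 0}
    - {"claw": 0,"tx": 0,"ty": 0,"tz": 0.02,"ax": 0,"ay": 0,"az": 0}
    - {"claw": 0,"tx": 0,"ty": 0,"tz": 0.016,"ax": 0,"ay": 0,"az": 0}
    - {"claw": 0,"tx": 0,"ty": 0,"tz": 0.008,"ax": 0,"ay": 0,"az": 0}
    - {"claw": 0,"tx": 0,"ty": 0,"tz": 0,"ax": 0,"ay": 0,"az": 0}
    - {"claw": 1,"tx": 0,"ty": 0,"tz": 0,"ax": 0,"ay": 0,"az": 0}
    - {"claw": 1,"tx": 0,"ty": 0,"tz": 0,"ax": 0,"ay": 0,"az": 0}

```text
clock: 11.7
tcp_pos: [0.4439, -0.0052, 0.1871]
orientation: [2.221, 2.221, 0.002]
contact_force: [-0.1, 0.5, -0.1]
grip_width: 0.0639
gripper_force: 0.0
```

Request:
arm_command:
  plan:
    - {"claw": 1,"tx": 0,"ty": 0,"tz": 0,"ax": 0,"ay": 0,"az": 0}
    - {"claw": 1,"tx": 0,"ty": 0,"tz": 0,"ax": 0,"ay": 0,"az": 0}
    - {"claw": 1,"tx": 0,"ty": 0,"tz": 0,"ax": 0,"ay": 0,"az": 0}
    - {"claw": 1,"tx": 0,"ty": 0,"tz": 0,"ax": 0,"ay": 0,"az": 0}
    - {"claw": 1,"tx": 0,"ty": 0,"tz": 0,"ax": 0,"ay": 0,"az": 0}
    - {"claw": 1,"tx": 0,"ty": 0,"tz": 0,"ax": 0,"ay": 0,"az": 0}
    - {"claw": 1,"tx": 0,"ty": 0,"tz": 0,"ax": 0,"ay": 0,"az": 0}
    - {"claw": 1,"tx": 0,"ty": 0,"tz": 0,"ax": 0,"ay": 0,"az": 0}
    - {"claw": 1,"tx": 0,"ty": 0,"tz": 0,"ax": 0,"ay": 0,"az": 0}
    - {"claw": 1,"tx": 0,"ty": 0,"tz": 0,"ax": 0,"ay": 0,"az": 0}

```text
clock: 12.53
tcp_pos: [0.4439, -0.0054, 0.1875]
orientation: [2.221, 2.22, 0.003]
contact_force: [-0.9, 1.8, 5.3]
grip_width: 0.054
gripper_force: 30.5
```

Request:
arm_command:
  plan:
    - {"claw": 1,"tx": 0,"ty": 0,"tz": -0.02,"ax": 0,"ay": 0,"az": 0}
    - {"claw": 1,"tx": 0,"ty": 0,"tz": -0.03,"ax": 0,"ay": 0,"az": 0}
    - {"claw": 1,"tx": 0,"ty": 0,"tz": -0.03,"ax": 0,"ay": 0,"az": 0}
    - {"claw": 1,"tx": 0,"ty": 0,"tz": -0.03,"ax": 0,"ay": 0,"az": 0}
    - {"claw": 1,"tx": 0.03,"ty": 0.0043,"tz": 0,"ax": 0,"ay": 0,"az": 0}
    - {"claw": 1,"tx": 0.03,"ty": 0.0043,"tz": 0,"ax": 0,"ay": 0,"az": 0}
    - {"claw": 1,"tx": 0.03,"ty": 0.0043,"tz": 0,"ax": 0,"ay": 0,"az": 0}
    - {"claw": 1,"tx": 0.03,"ty": 0.0043,"tz": 0,"ax": 0,"ay": 0,"az": 0}
    - {"claw": 1,"tx": 0.03,"ty": 0.0043,"tz": 0,"ax": 0,"ay": 0,"az": 0}
    - {"claw": 1,"tx": 0.03,"ty": 0.0043,"tz": 0,"ax": 0,"ay": 0,"az": 0}

```text
clock: 13.37
tcp_pos: [0.4692, 0.1755, 0.2971]
orientation: [2.222, 2.219, 0.001]
contact_force: [0.8, 0.1, -1.3]
grip_width: 0.0538
gripper_force: 32.3
```

Request:
arm_command:
  plan:
    - {"claw": 1,"tx": 0.03,"ty": 0.0043,"tz": 0,"ax": 0,"ay": 0,"az": 0}
    - {"claw": 1,"tx": 0.03,"ty": 0.0043,"tz": 0,"ax": 0,"ay": 0,"az": 0}
    - {"claw": 1,"tx": 0.03,"ty": 0.0043,"tz": 0,"ax": 0,"ay": 0,"az": 0}
    - {"claw": 1,"tx": 0.03,"ty": 0.0043,"tz": 0,"ax": 0,"ay": 0,"az": 0}
    - {"claw": 1,"tx": 0,"ty": 0,"tz": 0,"ax": 0,"ay": 0,"az": 0}
    - {"claw": 1,"tx": 0,"ty": 0,"tz": 0.015,"ax": 0,"ay": 0,"az": 0}
    - {"claw": 1,"tx": 0,"ty": 0,"tz": 0.015,"ax": 0,"ay": 0,"az": 0}
    - {"claw": 1,"tx": 0,"ty": 0,"tz": 0.015,"ax": 0,"ay": 0,"az": 0}
    - {"claw": 1,"tx": 0,"ty": 0,"tz": 0.005,"ax": 0,"ay": 0,"az": 0}
    - {"claw": 1,"tx": 0,"ty": 0,"tz": 0,"ax": 0,"ay": 0,"az": 0}

```text
clock: 14.2
tcp_pos: [0.4862, 0.2935, 0.2455]
orientation: [-2.222, -2.22, 0.003]
contact_force: [-0.7, -0.6, -0.4]
grip_width: 0.0536
gripper_force: 32.3
```

```bash
python3 look.py w5.png large_tub_a
```

```text
14.2 [0.4862 0.2935 0.2455] [-0.228  0.566 -0.553  1.911  0.412  0.781 -1.01 ]
[[0.001, 1.0, -0.002], [1.0, -0.001, -0.001]] [-0.7 -0.6 -0.4] 0.05356644299554047
large_tub_a 0.98 [0.484 0.294 0.058]
large_tub_a 0.9 [0.496 0.384 0.003]
```

View pics/w5.png

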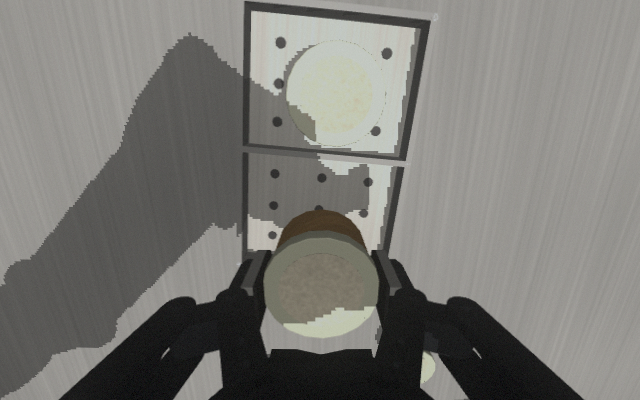

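The first tub stands centred in the far bay (335,93), and the held tub is over the near bay. I'll lower it.

Request:
arm_command:
  plan:
    - {"claw": 1,"tx": 0,"ty": 0,"tz": 0.015,"ax": 0,"ay": 0,"az": 0}
    - {"claw": 1,"tx": 0,"ty": 0,"tz": 0.015,"ax": 0,"ay": 0,"az": 0}
    - {"claw": 1,"tx": 0,"ty": 0,"tz": 0.01,"ax": 0,"ay": 0,"az": 0}
    - {"claw": 1,"tx": 0,"ty": 0,"tz": 0.006,"ax": 0,"ay": 0,"az": 0}
    - {"claw": 1,"tx": 0,"ty": 0,"tz": 0.004,"ax": 0,"ay": 0,"az": 0}
    - {"claw": 1,"tx": 0,"ty": 0,"tz": 0.002,"ax": 0,"ay": 0,"az": 0}
    - {"claw": 1,"tx": 0,"ty": 0,"tz": 0.001,"ax": 0,"ay": 0,"az": 0}
    - {"claw": 1,"tx": 0,"ty": 0,"tz": 0.001,"ax": 0,"ay": 0,"az": 0}
    - {"claw": 1,"tx": 0,"ty": 0,"tz": 0.001,"ax": 0,"ay": 0,"az": 0}
    - {"claw": 1,"tx": 0,"ty": 0,"tz": 0,"ax": 0,"ay": 0,"az": 0}

```text
clock: 15.13
tcp_pos: [0.4867, 0.2944, 0.1916]
orientation: [2.222, 2.22, 0.001]
contact_force: [-0.2, 0.9, 0.1]
grip_width: 0.0537
gripper_force: 32.3
```

Request:
arm_command:
  plan:
    - {"claw": 1,"tx": 0,"ty": 0,"tz": 0.0008,"ax": 0,"ay": 0,"az": 0}
    - {"claw": 1,"tx": 0,"ty": 0,"tz": 0.0007,"ax": 0,"ay": 0,"az": 0}
    - {"claw": 1,"tx": 0,"ty": 0,"tz": 0,"ax": 0,"ay": 0,"az": 0}
    - {"claw": 1,"tx": 0,"ty": 0,"tz": 0,"ax": 0,"ay": 0,"az": 0}
    - {"claw": 1,"tx": 0,"ty": 0,"tz": 0,"ax": 0,"ay": 0,"az": 0}
    - {"claw": 1,"tx": 0,"ty": 0,"tz": 0,"ax": 0,"ay": 0,"az": 0}
    - {"claw": 1,"tx": 0,"ty": 0,"tz": 0,"ax": 0,"ay": 0,"az": 0}
    - {"claw": 1,"tx": 0,"ty": 0,"tz": 0,"ax": 0,"ay": 0,"az": 0}
    - {"claw": 1,"tx": 0,"ty": 0,"tz": 0,"ax": 0,"ay": 0,"az": 0}
    - {"claw": 1,"tx": 0,"ty": 0,"tz": 0,"ax": 0,"ay": 0,"az": 0}

```text
clock: 15.97
tcp_pos: [0.4866, 0.2945, 0.1915]
orientation: [2.222, 2.22, 0.001]
contact_force: [-4.0, -3.3, 14.6]
grip_width: 0.0533
gripper_force: 33.3
```

Request:
arm_command:
  plan:
    - {"claw": 0.2,"tx": 0,"ty": 0,"tz": 0,"ax": 0,"ay": 0,"az": 0}
    - {"claw": 0.2,"tx": 0,"ty": 0,"tz": 0,"ax": 0,"ay": 0,"az": 0}
    - {"claw": 0.2,"tx": 0,"ty": 0,"tz": 0,"ax": 0,"ay": 0,"az": 0}
    - {"claw": 0.2,"tx": 0,"ty": 0,"tz": 0,"ax": 0,"ay": 0,"az": 0}
    - {"claw": 0.2,"tx": 0,"ty": 0,"tz": -0.01,"ax": 0,"ay": 0,"az": 0}
    - {"claw": 0.2,"tx": 0,"ty": 0,"tz": -0.03,"ax": 0,"ay": 0,"az": 0}
    - {"claw": 0.2,"tx": 0,"ty": 0,"tz": -0.03,"ax": 0,"ay": 0,"az": 0}
    - {"claw": 0,"tx": 0,"ty": 0,"tz": -0.03,"ax": 0,"ay": 0,"az": 0}
    - {"claw": 0,"tx": -0.021,"ty": 0.0122,"tz": 0,"ax": 0,"ay": 0,"az": 0}
    - {"claw": 0,"tx": -0.021,"ty": 0.0122,"tz": 0,"ax": 0,"ay": 0,"az": 0}

```text
clock: 16.8
tcp_pos: [0.511, 0.2538, 0.2929]
orientation: [2.217, 2.224, 0.008]
contact_force: [0.6, -1.1, -0.9]
grip_width: 0.0854
gripper_force: 0.0
```

Request:
arm_command:
  plan:
    - {"claw": 0,"tx": -0.021,"ty": 0.0122,"tz": 0,"ax": 0,"ay": 0,"az": 0}
    - {"claw": 0,"tx": -0.021,"ty": 0.0122,"tz": 0,"ax": 0,"ay": 0,"az": 0}
    - {"claw": 0,"tx": -0.021,"ty": 0.0122,"tz": 0,"ax": 0,"ay": 0,"az": 0}
    - {"claw": 0,"tx": -0.021,"ty": 0.0122,"tz": 0,"ax": 0,"ay": 0,"az": 0}
    - {"claw": 0,"tx": 0,"ty": 0,"tz": 0.01,"ax": 0,"ay": 0,"az": 0}
    - {"claw": 0,"tx": 0,"ty": 0,"tz": 0.01,"ax": 0,"ay": 0,"az": 0}
    - {"claw": 0,"tx": 0,"ty": 0,"tz": 0.01,"ax": 0,"ay": 0,"az": 0}
    - {"claw": 0,"tx": 0,"ty": 0,"tz": 0.01,"ax": 0,"ay": 0,"az": 0}
    - {"claw": 0,"tx": 0,"ty": 0,"tz": 0,"ax": 0,"ay": 0,"az": 0}
    - {"claw": 0,"tx": 0,"ty": 0,"tz": 0,"ax": 0,"ay": 0,"az": 0}

```text
clock: 17.63
tcp_pos: [0.5589, 0.1692, 0.2489]
orientation: [-2.219, -2.222, 0.002]
contact_force: [0.7, -0.3, -0.1]
grip_width: 0.0854
gripper_force: 0.0
```

```bash
python3 look.py w6.png large_tub_a small_tub_a spice_tin
```

```text
17.63 [0.5589 0.1692 0.2489] [ 0.006  0.578 -0.535  1.872  0.398  0.801 -0.739]
[[-0.001, 1.0, -0.002], [1.0, 0.001, -0.0]] [ 0.7 -0.3 -0.1] 0.0854186539736964
large_tub_a 0.59 [0.484 0.295 0.005]
small_tub_a 0.86 [0.563 0.168 0.   ]
spice_tin 0.89 [0.557 0.048 0.002]
spice_tin 0.45 [0.563 0.168 0.002]
```

View pics/w6.png

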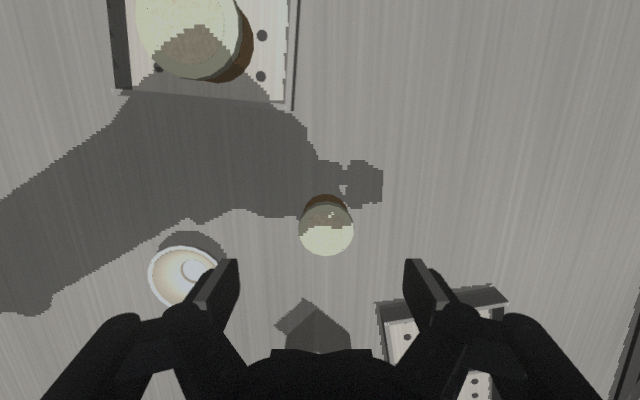

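The second large tub is in the near bay (190,40). The small tub is at (326,228), between the fingers.

Request:
arm_command:
  plan:
    - {"claw": 0,"tx": -0.001,"ty": 0.002,"tz": 0.01,"ax": 0,"ay": 0,"az": 0}
    - {"claw": 0,"tx": 0,"ty": 0,"tz": 0.02,"ax": 0,"ay": 0,"az": 0}
    - {"claw": 0,"tx": 0,"ty": 0,"tz": 0.02,"ax": 0,"ay": 0,"az": 0}
    - {"claw": 0,"tx": 0,"ty": 0,"tz": 0.015,"ax": 0,"ay": 0,"az": 0}
    - {"claw": 0,"tx": 0,"ty": 0,"tz": 0.008,"ax": 0,"ay": 0,"az": 0}
    - {"claw": 0,"tx": 0,"ty": 0,"tz": 0,"ax": 0,"ay": 0,"az": 0}
    - {"claw": 0,"tx": 0,"ty": 0,"tz": 0,"ax": 0,"ay": 0,"az": 0}
    - {"claw": 1,"tx": 0,"ty": 0,"tz": 0,"ax": 0,"ay": 0,"az": 0}
    - {"claw": 1,"tx": 0,"ty": 0,"tz": 0,"ax": 0,"ay": 0,"az": 0}
    - {"claw": 1,"tx": 0,"ty": 0,"tz": 0,"ax": 0,"ay": 0,"az": 0}
  squeeze: 25

```text
clock: 18.67
tcp_pos: [0.5621, 0.1673, 0.1776]
orientation: [2.222, 2.22, 0.002]
contact_force: [1.0, 0.1, -0.2]
grip_width: 0.0513
gripper_force: 0.0
```

Request:
arm_command:
  plan:
    - {"claw": 1,"tx": 0,"ty": 0,"tz": 0,"ax": 0,"ay": 0,"az": 0}
    - {"claw": 1,"tx": 0,"ty": 0,"tz": 0,"ax": 0,"ay": 0,"az": 0}
    - {"claw": 1,"tx": 0,"ty": 0,"tz": 0,"ax": 0,"ay": 0,"az": 0}
    - {"claw": 1,"tx": 0,"ty": 0,"tz": 0,"ax": 0,"ay": 0,"az": 0}
    - {"claw": 1,"tx": 0,"ty": 0,"tz": 0,"ax": 0,"ay": 0,"az": 0}
    - {"claw": 1,"tx": 0,"ty": 0,"tz": 0,"ax": 0,"ay": 0,"az": 0}
    - {"claw": 1,"tx": 0,"ty": 0,"tz": 0,"ax": 0,"ay": 0,"az": 0}
    - {"claw": 1,"tx": 0,"ty": 0,"tz": 0,"ax": 0,"ay": 0,"az": 0}
    - {"claw": 1,"tx": 0,"ty": 0,"tz": 0,"ax": 0,"ay": 0,"az": 0}
    - {"claw": 1,"tx": 0,"ty": 0,"tz": 0,"ax": 0,"ay": 0,"az": 0}

```text
clock: 19.5
tcp_pos: [0.5619, 0.1673, 0.1775]
orientation: [2.222, 2.22, 0.001]
contact_force: [-2.0, -0.6, 6.7]
grip_width: 0.038
gripper_force: 24.6
```

Request:
arm_command:
  plan:
    - {"claw": 1,"tx": 0,"ty": 0,"tz": -0.01,"ax": 0,"ay": 0,"az": 0}
    - {"claw": 1,"tx": 0,"ty": 0,"tz": -0.03,"ax": 0,"ay": 0,"az": 0}
    - {"claw": 1,"tx": 0,"ty": 0,"tz": -0.03,"ax": 0,"ay": 0,"az": 0}
    - {"claw": 1,"tx": -0.019,"ty": 0.0175,"tz": -0.02,"ax": 0,"ay": 0,"az": 0}
    - {"claw": 1,"tx": -0.019,"ty": 0.0175,"tz": 0,"ax": 0,"ay": 0,"az": 0}
    - {"claw": 1,"tx": -0.019,"ty": 0.0175,"tz": 0,"ax": 0,"ay": 0,"az": 0}
    - {"claw": 1,"tx": -0.019,"ty": 0.0175,"tz": 0,"ax": 0,"ay": 0,"az": 0}
    - {"claw": 1,"tx": -0.019,"ty": 0.0175,"tz": 0,"ax": 0,"ay": 0,"az": 0}
    - {"claw": 1,"tx": -0.019,"ty": 0.0175,"tz": 0,"ax": 0,"ay": 0,"az": 0}
    - {"claw": 1,"tx": 0,"ty": 0,"tz": 0,"ax": 0,"ay": 0,"az": 0}

```text
clock: 20.33
tcp_pos: [0.6695, 0.0469, 0.267]
orientation: [2.228, 2.21, -0.001]
contact_force: [-0.4, -0.9, -1.6]
grip_width: 0.0378
gripper_force: 25.3
```

```bash
python3 look.py w7.png small_tub_a small_tray; python3 - <<'E'
from h import *
m,_=campose('wrist'); T=np.eye(4); T[:3,:3]=np.array([[0,1,0],[1,0,0],[0,0,-1.]]); T[:3,3]=[.5554,-.052,.3004]; T=T@np.array(m['tool_from_camera'])
for u,v in [(388,42),(523,18),(523,190),(413,208)]: print(pix2w('wrist',u,v,.022,(m,T)).round(3))
E
```

```text
20.33 [0.6695 0.0469 0.267 ] [ 0.188  0.667 -0.509  1.647  0.39   0.929 -0.475]
[[0.008, 1.0, 0.002], [1.0, -0.008, -0.003]] [-0.4 -0.9 -1.6] 0.037820255933970405
small_tub_a 0.93 [ 0.451 -0.112 -0.   ]
small_tub_a 0.57 [0.671 0.047 0.093]
small_tray 0.9 [0.682 0.019 0.003]
small_tray 0.33 [0.559 0.048 0.002]
[0.607 0.079 0.022]
[0.71  0.096 0.022]
[ 0.739 -0.04   0.022]
[ 0.64  -0.058  0.022]
```

View pics/w7.png

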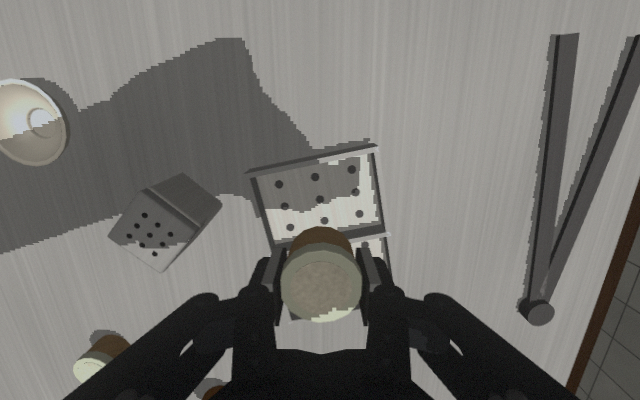

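Request:
arm_command:
  plan:
    - {"claw": 1,"tx": 0,"ty": 0,"tz": 0,"ax": 0,"ay": 0,"az": 0}
    - {"claw": 1,"tx": 0,"ty": 0,"tz": 0.01,"ax": 0,"ay": 0,"az": 0}
    - {"claw": 1,"tx": 0,"ty": 0,"tz": 0.015,"ax": 0,"ay": 0,"az": 0}
    - {"claw": 1,"tx": 0,"ty": 0,"tz": 0.015,"ax": 0,"ay": 0,"az": 0}
    - {"claw": 1,"tx": 0,"ty": 0,"tz": 0.01,"ax": 0,"ay": 0,"az": 0}
    - {"claw": 1,"tx": 0,"ty": 0,"tz": 0.008,"ax": 0,"ay": 0,"az": 0}
    - {"claw": 1,"tx": 0,"ty": 0,"tz": 0,"ax": 0,"ay": 0,"az": 0}
    - {"claw": 1,"tx": 0,"ty": 0,"tz": 0,"ax": 0,"ay": 0,"az": 0}
    - {"claw": 1,"tx": 0,"ty": 0,"tz": 0,"ax": 0,"ay": 0,"az": 0}
    - {"claw": 1,"tx": 0,"ty": 0,"tz": 0,"ax": 0,"ay": 0,"az": 0}

```text
clock: 21.32
tcp_pos: [0.667, 0.0532, 0.2095]
orientation: [2.222, 2.22, 0.002]
contact_force: [-0.9, -0.3, -0.2]
grip_width: 0.038
gripper_force: 25.3
```

Request:
arm_command:
  plan:
    - {"claw": 1,"tx": 0,"ty": 0,"tz": 0.01,"ax": 0,"ay": 0,"az": 0}
    - {"claw": 1,"tx": 0,"ty": 0,"tz": 0.007,"ax": 0,"ay": 0,"az": 0}
    - {"claw": 1,"tx": 0,"ty": 0,"tz": 0.004,"ax": 0,"ay": 0,"az": 0}
    - {"claw": 1,"tx": 0,"ty": 0,"tz": 0.003,"ax": 0,"ay": 0,"az": 0}
    - {"claw": 1,"tx": 0,"ty": 0,"tz": 0.0015,"ax": 0,"ay": 0,"az": 0}
    - {"claw": 1,"tx": 0,"ty": 0,"tz": 0.0015,"ax": 0,"ay": 0,"az": 0}
    - {"claw": 1,"tx": 0,"ty": 0,"tz": 0.001,"ax": 0,"ay": 0,"az": 0}
    - {"claw": 1,"tx": 0,"ty": 0,"tz": 0.0006,"ax": 0,"ay": 0,"az": 0}
    - {"claw": 1,"tx": 0,"ty": 0,"tz": 0,"ax": 0,"ay": 0,"az": 0}
    - {"claw": 1,"tx": 0,"ty": 0,"tz": 0,"ax": 0,"ay": 0,"az": 0}

```text
clock: 22.15
tcp_pos: [0.6665, 0.0532, 0.1815]
orientation: [2.222, 2.22, -0.001]
contact_force: [-4.6, -0.9, 10.7]
grip_width: 0.0376
gripper_force: 25.9
```

Request:
arm_command:
  plan:
    - {"claw": 0.35,"tx": 0,"ty": 0,"tz": 0,"ax": 0,"ay": 0,"az": 0}
    - {"claw": 0.35,"tx": 0,"ty": 0,"tz": 0,"ax": 0,"ay": 0,"az": 0}
    - {"claw": 0.35,"tx": 0,"ty": 0,"tz": 0,"ax": 0,"ay": 0,"az": 0}
    - {"claw": 0.35,"tx": 0,"ty": 0,"tz": 0,"ax": 0,"ay": 0,"az": 0}
    - {"claw": 0.35,"tx": 0,"ty": 0,"tz": -0.01,"ax": 0,"ay": 0,"az": 0}
    - {"claw": 0.35,"tx": 0,"ty": 0,"tz": -0.02,"ax": 0,"ay": 0,"az": 0}
    - {"claw": 0.35,"tx": 0,"ty": 0,"tz": -0.02,"ax": 0,"ay": 0,"az": 0}
    - {"claw": 0.35,"tx": 0,"ty": 0,"tz": -0.03,"ax": 0,"ay": 0,"az": 0}
    - {"claw": 0,"tx": 0,"ty": 0,"tz": -0.03,"ax": 0,"ay": 0,"az": 0}
    - {"claw": 0,"tx": -0.0164,"ty": -0.0217,"tz": 0,"ax": 0,"ay": 0,"az": 0}

```text
clock: 22.98
tcp_pos: [0.649, 0.0412, 0.2979]
orientation: [2.214, 2.22, 0.021]
contact_force: [0.8, 1.2, 1.0]
grip_width: 0.0773
gripper_force: 0.0
```

Request:
arm_command:
  plan:
    - {"claw": 0,"tx": -0.0164,"ty": -0.0217,"tz": 0,"ax": 0,"ay": 0,"az": 0}
    - {"claw": 0,"tx": -0.0164,"ty": -0.0217,"tz": 0,"ax": 0,"ay": 0,"az": 0}
    - {"claw": 0,"tx": -0.0164,"ty": -0.0217,"tz": 0,"ax": 0,"ay": 0,"az": 0}
    - {"claw": 0,"tx": -0.0164,"ty": -0.0217,"tz": 0,"ax": 0,"ay": 0,"az": 0}
    - {"claw": 0,"tx": -0.0164,"ty": -0.0217,"tz": 0,"ax": 0,"ay": 0,"az": 0}
    - {"claw": 0,"tx": -0.0164,"ty": -0.0217,"tz": 0,"ax": 0,"ay": 0,"az": 0}
    - {"claw": 0,"tx": -0.0164,"ty": -0.0217,"tz": 0,"ax": 0,"ay": 0,"az": 0}
    - {"claw": 0,"tx": -0.0164,"ty": -0.0217,"tz": 0,"ax": 0,"ay": 0,"az": 0}
    - {"claw": 0,"tx": -0.0164,"ty": -0.0217,"tz": 0,"ax": 0,"ay": 0,"az": 0}
    - {"claw": 0,"tx": 0,"ty": 0,"tz": 0,"ax": 0,"ay": 0,"az": 0}

```text
clock: 23.82
tcp_pos: [0.4454, -0.1139, 0.2899]
orientation: [-2.227, -2.215, 0.008]
contact_force: [-1.2, -0.5, -0.1]
grip_width: 0.0855
gripper_force: 0.0
```

Request:
arm_command:
  plan:
    - {"claw": 0,"tx": 0,"ty": 0,"tz": 0.01,"ax": 0,"ay": 0,"az": 0}
    - {"claw": 0,"tx": 0,"ty": 0,"tz": 0.015,"ax": 0,"ay": 0,"az": 0}
    - {"claw": 0,"tx": 0,"ty": 0,"tz": 0.015,"ax": 0,"ay": 0,"az": 0}
    - {"claw": 0,"tx": 0,"ty": 0,"tz": 0.01,"ax": 0,"ay": 0,"az": 0}
    - {"claw": 0,"tx": 0,"ty": 0,"tz": 0,"ax": 0,"ay": 0,"az": 0}
    - {"claw": 0,"tx": 0,"ty": 0,"tz": 0,"ax": 0,"ay": 0,"az": 0}
    - {"claw": 0,"tx": 0,"ty": 0,"tz": 0,"ax": 0,"ay": 0,"az": 0}
    - {"claw": 0,"tx": 0,"ty": 0,"tz": 0,"ax": 0,"ay": 0,"az": 0}
    - {"claw": 0,"tx": 0,"ty": 0,"tz": 0,"ax": 0,"ay": 0,"az": 0}
    - {"claw": 0,"tx": 0,"ty": 0,"tz": 0,"ax": 0,"ay": 0,"az": 0}

```text
clock: 24.65
tcp_pos: [0.4497, -0.1108, 0.2406]
orientation: [2.222, 2.22, 0.001]
contact_force: [-0.3, 0.2, -0.0]
grip_width: 0.0854
gripper_force: 0.0
```

```bash
python3 look.py w8.png small_tub_a spice_tin
```

```text
24.65 [ 0.4497 -0.1108  0.2406] [ 0.551  0.43  -0.529  2.155  0.361  0.64  -0.232]
[[0.001, 1.0, 0.001], [1.0, -0.001, -0.0]] [-0.3  0.2 -0. ] 0.08540503584734538
small_tub_a 0.93 [ 0.451 -0.112 -0.003]
```

View pics/w8.png

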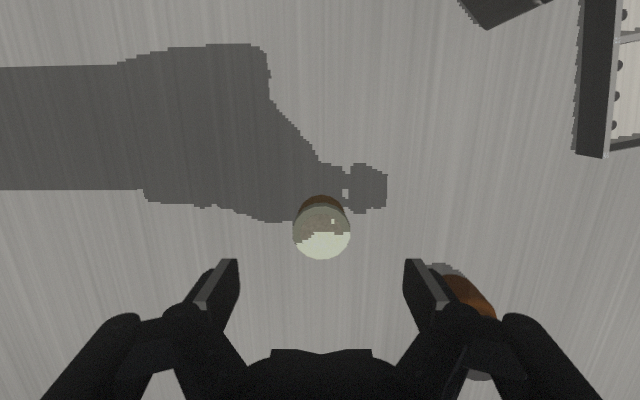

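Small tub b sits at (321,232), centred between the fingers, and the jar is clear to the right.

Request:
arm_command:
  plan:
    - {"claw": 0,"tx": 0,"ty": 0,"tz": 0.01,"ax": 0,"ay": 0,"az": 0}
    - {"claw": 0,"tx": 0,"ty": 0,"tz": 0.02,"ax": 0,"ay": 0,"az": 0}
    - {"claw": 0,"tx": 0,"ty": 0,"tz": 0.02,"ax": 0,"ay": 0,"az": 0}
    - {"claw": 0,"tx": 0,"ty": 0,"tz": 0.01,"ax": 0,"ay": 0,"az": 0}
    - {"claw": 0,"tx": 0,"ty": 0,"tz": 0.0035,"ax": 0,"ay": 0,"az": 0}
    - {"claw": 0,"tx": 0,"ty": 0,"tz": 0,"ax": 0,"ay": 0,"az": 0}
    - {"claw": 0,"tx": 0,"ty": 0,"tz": 0,"ax": 0,"ay": 0,"az": 0}
    - {"claw": 1,"tx": 0,"ty": 0,"tz": 0,"ax": 0,"ay": 0,"az": 0}
    - {"claw": 1,"tx": 0,"ty": 0,"tz": 0,"ax": 0,"ay": 0,"az": 0}
    - {"claw": 1,"tx": 0,"ty": 0,"tz": 0,"ax": 0,"ay": 0,"az": 0}

```text
clock: 25.63
tcp_pos: [0.4497, -0.1109, 0.1773]
orientation: [2.222, 2.219, 0.001]
contact_force: [-0.5, -0.4, 0.3]
grip_width: 0.0515
gripper_force: 0.0
```

Request:
arm_command:
  plan:
    - {"claw": 1,"tx": 0,"ty": 0,"tz": 0,"ax": 0,"ay": 0,"az": 0}
    - {"claw": 1,"tx": 0,"ty": 0,"tz": 0,"ax": 0,"ay": 0,"az": 0}
    - {"claw": 1,"tx": 0,"ty": 0,"tz": 0,"ax": 0,"ay": 0,"az": 0}
    - {"claw": 1,"tx": 0,"ty": 0,"tz": 0,"ax": 0,"ay": 0,"az": 0}
    - {"claw": 1,"tx": 0,"ty": 0,"tz": 0,"ax": 0,"ay": 0,"az": 0}
    - {"claw": 1,"tx": 0,"ty": 0,"tz": 0,"ax": 0,"ay": 0,"az": 0}
    - {"claw": 1,"tx": 0,"ty": 0,"tz": 0,"ax": 0,"ay": 0,"az": 0}
    - {"claw": 1,"tx": 0,"ty": 0,"tz": 0,"ax": 0,"ay": 0,"az": 0}
    - {"claw": 1,"tx": 0,"ty": 0,"tz": 0,"ax": 0,"ay": 0,"az": 0}
    - {"claw": 1,"tx": 0,"ty": 0,"tz": 0,"ax": 0,"ay": 0,"az": 0}

```text
clock: 26.47
tcp_pos: [0.4497, -0.1108, 0.1772]
orientation: [2.222, 2.22, 0.0]
contact_force: [-1.0, 0.4, 5.8]
grip_width: 0.0379
gripper_force: 24.4
```

Request:
arm_command:
  plan:
    - {"claw": 1,"tx": 0,"ty": 0,"tz": -0.02,"ax": 0,"ay": 0,"az": 0}
    - {"claw": 1,"tx": 0,"ty": 0,"tz": -0.03,"ax": 0,"ay": 0,"az": 0}
    - {"claw": 1,"tx": 0,"ty": 0,"tz": -0.03,"ax": 0,"ay": 0,"az": 0}
    - {"claw": 1,"tx": 0,"ty": 0,"tz": -0.03,"ax": 0,"ay": 0,"az": 0}
    - {"claw": 1,"tx": 0.008,"ty": 0.0193,"tz": 0,"ax": 0,"ay": 0,"az": 0}
    - {"claw": 1,"tx": 0.008,"ty": 0.0193,"tz": 0,"ax": 0,"ay": 0,"az": 0}
    - {"claw": 1,"tx": 0.008,"ty": 0.0193,"tz": 0,"ax": 0,"ay": 0,"az": 0}
    - {"claw": 1,"tx": 0.008,"ty": 0.0193,"tz": 0,"ax": 0,"ay": 0,"az": 0}
    - {"claw": 1,"tx": 0.008,"ty": 0.0193,"tz": 0,"ax": 0,"ay": 0,"az": 0}
    - {"claw": 1,"tx": 0.008,"ty": 0.0193,"tz": 0,"ax": 0,"ay": 0,"az": 0}

```text
clock: 27.3
tcp_pos: [0.566, -0.0625, 0.2867]
orientation: [2.222, 2.22, -0.0]
contact_force: [-0.2, 0.9, -0.1]
grip_width: 0.0378
gripper_force: 25.2
```

Request:
arm_command:
  plan:
    - {"claw": 1,"tx": 0.008,"ty": 0.0193,"tz": 0,"ax": 0,"ay": 0,"az": 0}
    - {"claw": 1,"tx": 0.008,"ty": 0.0193,"tz": 0,"ax": 0,"ay": 0,"az": 0}
    - {"claw": 1,"tx": 0.008,"ty": 0.0193,"tz": 0,"ax": 0,"ay": 0,"az": 0}
    - {"claw": 1,"tx": 0.008,"ty": 0.0193,"tz": 0,"ax": 0,"ay": 0,"az": 0}
    - {"claw": 1,"tx": 0.008,"ty": 0.0193,"tz": 0,"ax": 0,"ay": 0,"az": 0}
    - {"claw": 1,"tx": 0.008,"ty": 0.0193,"tz": 0,"ax": 0,"ay": 0,"az": 0}
    - {"claw": 1,"tx": 0,"ty": 0,"tz": 0,"ax": 0,"ay": 0,"az": 0}
    - {"claw": 1,"tx": 0,"ty": 0,"tz": 0,"ax": 0,"ay": 0,"az": 0}
    - {"claw": 1,"tx": 0,"ty": 0,"tz": 0.02,"ax": 0,"ay": 0,"az": 0}
    - {"claw": 1,"tx": 0,"ty": 0,"tz": 0.02,"ax": 0,"ay": 0,"az": 0}

```text
clock: 28.13
tcp_pos: [0.6809, -0.0156, 0.2474]
orientation: [2.222, 2.218, 0.002]
contact_force: [-0.0, 0.6, -0.5]
grip_width: 0.0379
gripper_force: 25.3
```

Request:
arm_command:
  plan:
    - {"claw": 1,"tx": 0,"ty": 0,"tz": 0.02,"ax": 0,"ay": 0,"az": 0}
    - {"claw": 1,"tx": 0,"ty": 0,"tz": 0.015,"ax": 0,"ay": 0,"az": 0}
    - {"claw": 1,"tx": 0,"ty": 0,"tz": 0.005,"ax": 0,"ay": 0,"az": 0}
    - {"claw": 1,"tx": 0,"ty": 0,"tz": 0,"ax": 0,"ay": 0,"az": 0}
    - {"claw": 1,"tx": 0,"ty": 0,"tz": 0,"ax": 0,"ay": 0,"az": 0}
    - {"claw": 1,"tx": 0,"ty": 0,"tz": 0,"ax": 0,"ay": 0,"az": 0}
    - {"claw": 1,"tx": 0,"ty": 0,"tz": 0,"ax": 0,"ay": 0,"az": 0}
    - {"claw": 1,"tx": 0,"ty": 0,"tz": 0,"ax": 0,"ay": 0,"az": 0}
    - {"claw": 1,"tx": 0,"ty": 0,"tz": 0,"ax": 0,"ay": 0,"az": 0}
    - {"claw": 1,"tx": 0,"ty": 0,"tz": 0,"ax": 0,"ay": 0,"az": 0}

```text
clock: 28.97
tcp_pos: [0.6812, -0.0149, 0.2071]
orientation: [2.222, 2.22, 0.001]
contact_force: [-0.2, -0.4, -0.4]
grip_width: 0.0383
gripper_force: 25.3
```

```bash
python3 look.py w9.png small_tub_a
```

```text
28.97 [ 0.6812 -0.0149  0.2071] [ 0.259  0.754 -0.482  1.644  0.436  0.851 -0.404]
[[0.001, 1.0, 0.001], [1.0, -0.001, -0.0]] [-0.2 -0.4 -0.4] 0.03832163463139744
small_tub_a 0.9 [0.667 0.056 0.005]
small_tub_a 0.77 [ 0.682 -0.015  0.029]
```

View pics/w9.png

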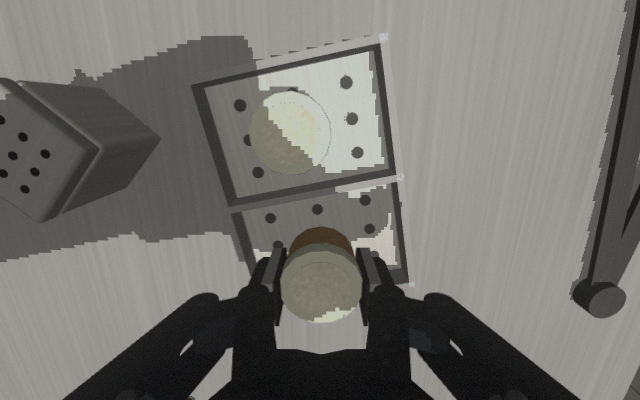

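Small tub a stands well inside its bay (290,132). Tub b is over the other bay, clear of the divider.

Request:
arm_command:
  plan:
    - {"claw": 1,"tx": 0,"ty": 0,"tz": 0.01,"ax": 0,"ay": 0,"az": 0}
    - {"claw": 1,"tx": 0,"ty": 0,"tz": 0.006,"ax": 0,"ay": 0,"az": 0}
    - {"claw": 1,"tx": 0,"ty": 0,"tz": 0.004,"ax": 0,"ay": 0,"az": 0}
    - {"claw": 1,"tx": 0,"ty": 0,"tz": 0.003,"ax": 0,"ay": 0,"az": 0}
    - {"claw": 1,"tx": 0,"ty": 0,"tz": 0.0015,"ax": 0,"ay": 0,"az": 0}
    - {"claw": 1,"tx": 0,"ty": 0,"tz": 0.001,"ax": 0,"ay": 0,"az": 0}
    - {"claw": 1,"tx": 0,"ty": 0,"tz": 0.0007,"ax": 0,"ay": 0,"az": 0}
    - {"claw": 1,"tx": 0,"ty": 0,"tz": 0,"ax": 0,"ay": 0,"az": 0}
    - {"claw": 1,"tx": 0,"ty": 0,"tz": 0,"ax": 0,"ay": 0,"az": 0}
    - {"claw": 1,"tx": 0,"ty": 0,"tz": 0,"ax": 0,"ay": 0,"az": 0}

```text
clock: 29.9
tcp_pos: [0.6807, -0.0148, 0.1813]
orientation: [-2.222, -2.22, 0.002]
contact_force: [-6.1, -0.7, 8.6]
grip_width: 0.038
gripper_force: 25.8
```

Request:
arm_command:
  plan:
    - {"claw": 0.35,"tx": 0,"ty": 0,"tz": 0,"ax": 0,"ay": 0,"az": 0}
    - {"claw": 0.35,"tx": 0,"ty": 0,"tz": 0,"ax": 0,"ay": 0,"az": 0}
    - {"claw": 0.35,"tx": 0,"ty": 0,"tz": 0,"ax": 0,"ay": 0,"az": 0}
    - {"claw": 0.35,"tx": 0,"ty": 0,"tz": 0,"ax": 0,"ay": 0,"az": 0}
    - {"claw": 0.35,"tx": 0,"ty": 0,"tz": -0.01,"ax": 0,"ay": 0,"az": 0}
    - {"claw": 0.35,"tx": 0,"ty": 0,"tz": -0.02,"ax": 0,"ay": 0,"az": 0}
    - {"claw": 0.35,"tx": 0,"ty": 0,"tz": -0.02,"ax": 0,"ay": 0,"az": 0}
    - {"claw": 0.35,"tx": 0,"ty": 0,"tz": -0.03,"ax": 0,"ay": 0,"az": 0}
    - {"claw": 0,"tx": 0,"ty": 0,"tz": -0.03,"ax": 0,"ay": 0,"az": 0}
    - {"claw": 0,"tx": 0.0102,"ty": -0.0208,"tz": 0,"ax": 0,"ay": 0,"az": 0}

```text
clock: 30.73
tcp_pos: [0.6649, -0.0065, 0.2978]
orientation: [2.22, 2.209, 0.015]
contact_force: [0.5, -1.0, 1.2]
grip_width: 0.0775
gripper_force: 0.0
```

Request:
arm_command:
  plan:
    - {"claw": 0,"tx": 0.0102,"ty": -0.0208,"tz": 0,"ax": 0,"ay": 0,"az": 0}
    - {"claw": 0,"tx": 0.0102,"ty": -0.0208,"tz": 0,"ax": 0,"ay": 0,"az": 0}
    - {"claw": 0,"tx": 0.0102,"ty": -0.0208,"tz": 0,"ax": 0,"ay": 0,"az": 0}
    - {"claw": 0,"tx": 0.0102,"ty": -0.0208,"tz": 0,"ax": 0,"ay": 0,"az": 0}
    - {"claw": 0,"tx": 0.0102,"ty": -0.0208,"tz": 0,"ax": 0,"ay": 0,"az": 0}
    - {"claw": 0,"tx": 0,"ty": 0,"tz": 0,"ax": 0,"ay": 0,"az": 6}
    - {"claw": 0,"tx": 0,"ty": 0,"tz": 0,"ax": 0,"ay": 0,"az": 6}
    - {"claw": 0,"tx": 0,"ty": 0,"tz": 0,"ax": 0,"ay": 0,"az": 6}
    - {"claw": 0,"tx": 0,"ty": 0,"tz": 0,"ax": 0,"ay": 0,"az": 6}
    - {"claw": 0,"tx": 0,"ty": 0,"tz": 0,"ax": 0,"ay": 0,"az": 6}

```text
clock: 31.57
tcp_pos: [0.5564, 0.0466, 0.2912]
orientation: [2.725, 1.563, 0.001]
contact_force: [-0.1, -0.6, 0.4]
grip_width: 0.0858
gripper_force: 0.0
```

Request:
arm_command:
  plan:
    - {"claw": 0,"tx": 0,"ty": 0,"tz": 0,"ax": 0,"ay": 0,"az": 6}
    - {"claw": 0,"tx": 0,"ty": 0,"tz": 0,"ax": 0,"ay": 0,"az": 6}
    - {"claw": 0,"tx": 0,"ty": 0,"tz": 0,"ax": 0,"ay": 0,"az": 3}
    - {"claw": 0,"tx": 0,"ty": 0,"tz": 0,"ax": 0,"ay": 0,"az": 0}
    - {"claw": 0,"tx": 0,"ty": 0,"tz": 0,"ax": 0,"ay": 0,"az": 0}
    - {"claw": 0,"tx": 0,"ty": 0,"tz": 0,"ax": 0,"ay": 0,"az": 0}
    - {"claw": 0,"tx": 0,"ty": 0,"tz": 0,"ax": 0,"ay": 0,"az": 0}
    - {"claw": 0,"tx": 0,"ty": 0,"tz": 0,"ax": 0,"ay": 0,"az": 0}
    - {"claw": 0,"tx": 0,"ty": 0,"tz": 0,"ax": 0,"ay": 0,"az": 0}
    - {"claw": 0,"tx": 0,"ty": 0,"tz": 0,"ax": 0,"ay": 0,"az": 0}

```text
clock: 32.4
tcp_pos: [0.5564, 0.0463, 0.2904]
orientation: [-2.903, -1.201, 0.0]
contact_force: [0.0, -0.1, -0.0]
grip_width: 0.0854
gripper_force: 0.0
```

```bash
python3 look.py w10.png spice_tin small_tub_a
```

```text
32.4 [0.5564 0.0463 0.2904] [ 0.116  0.455 -0.393  1.917  0.234  0.814 -1.189]
[[0.708, 0.707, -0.0], [0.707, -0.708, 0.0]] [ 0.  -0.1 -0. ] 0.08541080059360126
spice_tin 0.69 [0.557 0.051 0.002]
small_tub_a 0.72 [0.667 0.054 0.003]
small_tub_a 0.56 [ 0.681 -0.015  0.007]
```

View pics/w10.png

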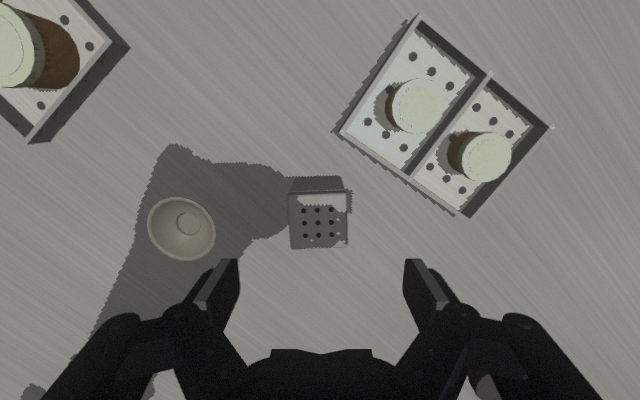

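Both small tubs stand in their bays (418,105) and (480,157). The tin's top at (320,220) is square to the fingers, so I'll grip it.

Request:
arm_command:
  plan:
    - {"claw": 0,"tx": 0.001,"ty": -0.001,"tz": 0.01,"ax": 0,"ay": 0,"az": 0}
    - {"claw": 0,"tx": 0,"ty": 0,"tz": 0.02,"ax": 0,"ay": 0,"az": 0}
    - {"claw": 0,"tx": 0,"ty": 0,"tz": 0.02,"ax": 0,"ay": 0,"az": 0}
    - {"claw": 0,"tx": 0,"ty": 0,"tz": 0.02,"ax": 0,"ay": 0,"az": 0}
    - {"claw": 0,"tx": 0,"ty": 0,"tz": 0.015,"ax": 0,"ay": 0,"az": 0}
    - {"claw": 0,"tx": 0,"ty": 0,"tz": 0.007,"ax": 0,"ay": 0,"az": 0}
    - {"claw": 0,"tx": 0,"ty": 0,"tz": 0,"ax": 0,"ay": 0,"az": 0}
    - {"claw": 0,"tx": 0,"ty": 0,"tz": 0,"ax": 0,"ay": 0,"az": 0}
    - {"claw": 1,"tx": 0,"ty": 0,"tz": 0,"ax": 0,"ay": 0,"az": 0}
    - {"claw": 1,"tx": 0,"ty": 0,"tz": 0,"ax": 0,"ay": 0,"az": 0}
  squeeze: 35

```text
clock: 33.38
tcp_pos: [0.5569, 0.0479, 0.1994]
orientation: [2.902, 1.201, 0.003]
contact_force: [-0.3, -0.2, -0.5]
grip_width: 0.064
gripper_force: 0.0
```

Request:
arm_command:
  plan:
    - {"claw": 1,"tx": 0,"ty": 0,"tz": 0,"ax": 0,"ay": 0,"az": 0}
    - {"claw": 1,"tx": 0,"ty": 0,"tz": 0,"ax": 0,"ay": 0,"az": 0}
    - {"claw": 1,"tx": 0,"ty": 0,"tz": 0,"ax": 0,"ay": 0,"az": 0}
    - {"claw": 1,"tx": 0,"ty": 0,"tz": 0,"ax": 0,"ay": 0,"az": 0}
    - {"claw": 1,"tx": 0,"ty": 0,"tz": 0,"ax": 0,"ay": 0,"az": 0}
    - {"claw": 1,"tx": 0,"ty": 0,"tz": 0,"ax": 0,"ay": 0,"az": 0}
    - {"claw": 1,"tx": 0,"ty": 0,"tz": 0,"ax": 0,"ay": 0,"az": 0}
    - {"claw": 1,"tx": 0,"ty": 0,"tz": 0,"ax": 0,"ay": 0,"az": 0}
    - {"claw": 1,"tx": 0,"ty": 0,"tz": 0,"ax": 0,"ay": 0,"az": 0}
    - {"claw": 1,"tx": 0,"ty": 0,"tz": 0,"ax": 0,"ay": 0,"az": 0}

```text
clock: 34.22
tcp_pos: [0.5568, 0.0479, 0.1994]
orientation: [2.902, 1.201, 0.002]
contact_force: [-2.6, -0.0, 6.2]
grip_width: 0.0437
gripper_force: 36.3
```

Request:
arm_command:
  plan:
    - {"claw": 1,"tx": 0,"ty": 0,"tz": -0.025,"ax": 0,"ay": 0,"az": 0}
    - {"claw": 1,"tx": 0,"ty": 0,"tz": -0.03,"ax": 0,"ay": 0,"az": 0}
    - {"claw": 1,"tx": 0,"ty": 0,"tz": -0.03,"ax": 0,"ay": 0,"az": -5}
    - {"claw": 1,"tx": 0,"ty": 0,"tz": -0.03,"ax": 0,"ay": 0,"az": -6}
    - {"claw": 1,"tx": 0,"ty": 0,"tz": 0,"ax": 0,"ay": 0,"az": -6}
    - {"claw": 1,"tx": 0,"ty": 0,"tz": 0,"ax": 0,"ay": 0,"az": -6}
    - {"claw": 1,"tx": 0,"ty": 0,"tz": 0,"ax": 0,"ay": 0,"az": -6}
    - {"claw": 1,"tx": 0,"ty": 0,"tz": 0,"ax": 0,"ay": 0,"az": -6}
    - {"claw": 1,"tx": 0,"ty": 0,"tz": 0,"ax": 0,"ay": 0,"az": -6}
    - {"claw": 1,"tx": 0,"ty": 0,"tz": 0,"ax": 0,"ay": 0,"az": -4}

```text
clock: 35.05
tcp_pos: [0.5561, 0.0476, 0.3133]
orientation: [-2.217, -2.226, 0.001]
contact_force: [0.0, 1.0, -1.2]
grip_width: 0.0439
gripper_force: 35.8
```

Request:
arm_command:
  plan:
    - {"claw": 1,"tx": -0.0279,"ty": -0.0056,"tz": 0,"ax": 0,"ay": 0,"az": 0}
    - {"claw": 1,"tx": -0.0279,"ty": -0.0056,"tz": 0,"ax": 0,"ay": 0,"az": 0}
    - {"claw": 1,"tx": -0.0279,"ty": -0.0056,"tz": 0,"ax": 0,"ay": 0,"az": 0}
    - {"claw": 1,"tx": -0.0279,"ty": -0.0056,"tz": 0,"ax": 0,"ay": 0,"az": 0}
    - {"claw": 1,"tx": -0.0279,"ty": -0.0056,"tz": 0,"ax": 0,"ay": 0,"az": 0}
    - {"claw": 1,"tx": -0.0279,"ty": -0.0056,"tz": 0,"ax": 0,"ay": 0,"az": 0}
    - {"claw": 1,"tx": -0.0279,"ty": -0.0056,"tz": 0,"ax": 0,"ay": 0,"az": 0}
    - {"claw": 1,"tx": -0.0279,"ty": -0.0056,"tz": 0,"ax": 0,"ay": 0,"az": 0}
    - {"claw": 1,"tx": -0.0279,"ty": -0.0056,"tz": 0,"ax": 0,"ay": 0,"az": 0}
    - {"claw": 1,"tx": -0.0279,"ty": -0.0056,"tz": 0,"ax": 0,"ay": 0,"az": 0}

```text
clock: 35.88
tcp_pos: [0.4994, -0.2326, 0.3134]
orientation: [-2.222, -2.22, 0.001]
contact_force: [1.2, -0.7, -1.1]
grip_width: 0.0437
gripper_force: 35.9
```

Request:
arm_command:
  plan:
    - {"claw": 1,"tx": -0.0279,"ty": -0.0056,"tz": 0,"ax": 0,"ay": 0,"az": 0}
    - {"claw": 1,"tx": -0.0279,"ty": -0.0056,"tz": 0,"ax": 0,"ay": 0,"az": 0}
    - {"claw": 1,"tx": -0.0279,"ty": -0.0056,"tz": 0,"ax": 0,"ay": 0,"az": 0}
    - {"claw": 1,"tx": -0.0279,"ty": -0.0056,"tz": 0,"ax": 0,"ay": 0,"az": 0}
    - {"claw": 1,"tx": 0,"ty": 0,"tz": 0,"ax": 0,"ay": 0,"az": 0}
    - {"claw": 1,"tx": 0,"ty": 0,"tz": 0,"ax": 0,"ay": 0,"az": 0}
    - {"claw": 1,"tx": 0,"ty": 0,"tz": 0,"ax": 0,"ay": 0,"az": 0}
    - {"claw": 1,"tx": 0,"ty": 0,"tz": 0,"ax": 0,"ay": 0,"az": 0}
    - {"claw": 1,"tx": 0,"ty": 0,"tz": 0,"ax": 0,"ay": 0,"az": 0}
    - {"claw": 1,"tx": 0,"ty": 0,"tz": 0,"ax": 0,"ay": 0,"az": 0}

```text
clock: 36.72
tcp_pos: [0.4781, -0.3416, 0.3135]
orientation: [-2.22, -2.223, -0.0]
contact_force: [0.1, 0.4, -1.0]
grip_width: 0.0438
gripper_force: 35.9
```

```bash
python3 look.py w11.png spice_tin tin_tray
```

```text
36.72 [ 0.4781 -0.3416  0.3135] [ 0.891  0.483 -0.492  1.827  0.283  0.902  0.272]
[[-0.001, 1.0, 0.0], [1.0, 0.001, 0.0]] [ 0.1  0.4 -1. ] 0.043843397618974794
spice_tin 0.78 [ 0.481 -0.341  0.114]
tin_tray 0.65 [ 0.477 -0.343  0.004]
```

View pics/w11.png

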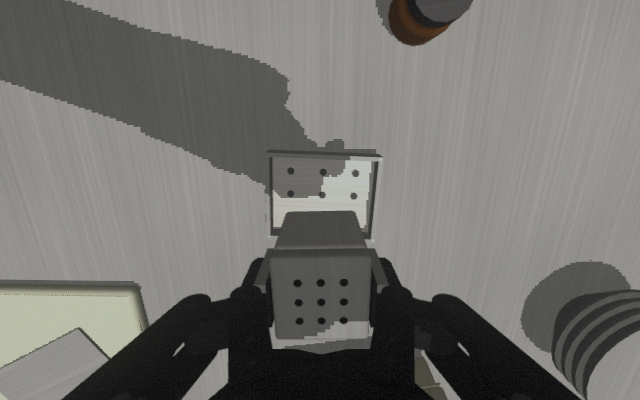

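The tin is held square and level over the tin tray (320,195). I'll lower it.

Request:
arm_command:
  plan:
    - {"claw": 1,"tx": 0,"ty": 0,"tz": 0.015,"ax": 0,"ay": 0,"az": 0}
    - {"claw": 1,"tx": 0,"ty": 0,"tz": 0.025,"ax": 0,"ay": 0,"az": 0}
    - {"claw": 1,"tx": 0,"ty": 0,"tz": 0.025,"ax": 0,"ay": 0,"az": 0}
    - {"claw": 1,"tx": 0,"ty": 0,"tz": 0.018,"ax": 0,"ay": 0,"az": 0}
    - {"claw": 1,"tx": 0,"ty": 0,"tz": 0.01,"ax": 0,"ay": 0,"az": 0}
    - {"claw": 1,"tx": 0,"ty": 0,"tz": 0.006,"ax": 0,"ay": 0,"az": 0}
    - {"claw": 1,"tx": 0,"ty": 0,"tz": 0.005,"ax": 0,"ay": 0,"az": 0}
    - {"claw": 1,"tx": 0,"ty": 0,"tz": 0.003,"ax": 0,"ay": 0,"az": 0}
    - {"claw": 1,"tx": 0,"ty": 0,"tz": 0.001,"ax": 0,"ay": 0,"az": 0}
    - {"claw": 1,"tx": 0,"ty": 0,"tz": 0,"ax": 0,"ay": 0,"az": 0}

```text
clock: 37.7
tcp_pos: [0.4779, -0.3429, 0.206]
orientation: [2.222, 2.22, 0.0]
contact_force: [-0.6, 0.4, -1.0]
grip_width: 0.0437
gripper_force: 35.9
```

Request:
arm_command:
  plan:
    - {"claw": 1,"tx": 0,"ty": 0,"tz": 0.001,"ax": 0,"ay": 0,"az": 0}
    - {"claw": 1,"tx": 0,"ty": 0,"tz": 0.001,"ax": 0,"ay": 0,"az": 0}
    - {"claw": 1,"tx": 0,"ty": 0,"tz": 0.0008,"ax": 0,"ay": 0,"az": 0}
    - {"claw": 1,"tx": 0,"ty": 0,"tz": 0,"ax": 0,"ay": 0,"az": 0}
    - {"claw": 1,"tx": 0,"ty": 0,"tz": 0,"ax": 0,"ay": 0,"az": 0}
    - {"claw": 1,"tx": 0,"ty": 0,"tz": 0,"ax": 0,"ay": 0,"az": 0}
    - {"claw": 1,"tx": 0,"ty": 0,"tz": 0,"ax": 0,"ay": 0,"az": 0}
    - {"claw": 1,"tx": 0,"ty": 0,"tz": 0,"ax": 0,"ay": 0,"az": 0}
    - {"claw": 1,"tx": 0,"ty": 0,"tz": 0,"ax": 0,"ay": 0,"az": 0}
    - {"claw": 1,"tx": 0,"ty": 0,"tz": 0,"ax": 0,"ay": 0,"az": 0}

```text
clock: 38.53
tcp_pos: [0.4779, -0.3429, 0.2034]
orientation: [2.222, 2.22, -0.0]
contact_force: [-0.9, -0.0, 5.3]
grip_width: 0.0436
gripper_force: 36.5
```

Contact is made, so I'll release and retreat.

Request:
arm_command:
  plan:
    - {"claw": 0.3,"tx": 0,"ty": 0,"tz": 0,"ax": 0,"ay": 0,"az": 0}
    - {"claw": 0.3,"tx": 0,"ty": 0,"tz": 0,"ax": 0,"ay": 0,"az": 0}
    - {"claw": 0.3,"tx": 0,"ty": 0,"tz": 0,"ax": 0,"ay": 0,"az": 0}
    - {"claw": 0.3,"tx": 0,"ty": 0,"tz": 0,"ax": 0,"ay": 0,"az": 0}
    - {"claw": 0.3,"tx": 0,"ty": 0,"tz": -0.01,"ax": 0,"ay": 0,"az": 0}
    - {"claw": 0.3,"tx": 0,"ty": 0,"tz": -0.02,"ax": 0,"ay": 0,"az": 0}
    - {"claw": 0.3,"tx": 0,"ty": 0,"tz": -0.03,"ax": 0,"ay": 0,"az": 0}
    - {"claw": 0.3,"tx": 0,"ty": 0,"tz": -0.03,"ax": 0,"ay": 0,"az": 0}
    - {"claw": 0.3,"tx": 0,"ty": 0,"tz": -0.03,"ax": 0,"ay": 0,"az": 0}
    - {"claw": 0.3,"tx": 0,"ty": 0,"tz": -0.03,"ax": 0,"ay": 0,"az": 0}

```text
clock: 39.37
tcp_pos: [0.4775, -0.3425, 0.3548]
orientation: [2.222, 2.221, 0.0]
contact_force: [1.2, -0.4, -0.4]
grip_width: 0.0599
gripper_force: 0.0
```

Request:
arm_command:
  plan:
    - {"claw": 0.3,"tx": -0.02,"ty": 0,"tz": -0.01,"ax": 0,"ay": 0,"az": 0}
    - {"claw": 0.3,"tx": -0.02,"ty": 0,"tz": 0,"ax": 0,"ay": 0,"az": 0}
    - {"claw": 0.3,"tx": -0.02,"ty": 0,"tz": 0,"ax": 0,"ay": 0,"az": 0}
    - {"claw": 0.3,"tx": -0.02,"ty": 0,"tz": 0,"ax": 0,"ay": 0,"az": 0}
    - {"claw": 0.3,"tx": -0.02,"ty": 0,"tz": 0,"ax": 0,"ay": 0,"az": 0}
    - {"claw": 0.3,"tx": 0,"ty": 0,"tz": 0,"ax": 0,"ay": 0,"az": 0}
    - {"claw": 0.3,"tx": 0,"ty": 0,"tz": 0,"ax": 0,"ay": 0,"az": 0}
    - {"claw": 0.3,"tx": 0,"ty": 0,"tz": 0,"ax": 0,"ay": 0,"az": 0}
    - {"claw": 0.3,"tx": 0,"ty": 0,"tz": 0,"ax": 0,"ay": 0,"az": 0}
    - {"claw": 0.3,"tx": 0,"ty": 0,"tz": 0,"ax": 0,"ay": 0,"az": 0}

```text
clock: 40.2
tcp_pos: [0.478, -0.4415, 0.3629]
orientation: [-2.22, -2.222, -0.001]
contact_force: [-0.3, 1.2, -0.9]
grip_width: 0.0597
gripper_force: 0.0
```

```bash
python3 - <<'E'
from h import *
im,mt=snap('scene','s2.png'); print(r.get_obs()['clock'],r.get_obs()['contact_force'].round(1))
for t in ['spice_tin','jar','dish','small_tub_a','large_tub_a']:
    for d in r.tip_of(t,'scene')[:2]: print(t,round(d['confidence'],2),(mt[1]@np.append(d['location'],1))[:3].round(3))
E
```

```text
40.25 [-0.7 -0.5 -0.1]
spice_tin 0.98 [ 0.479 -0.348  0.002]
dish 0.64 [ 0.448  0.119 -0.003]
small_tub_a 0.97 [ 0.681 -0.012  0.005]
small_tub_a 0.9 [0.666 0.054 0.003]
large_tub_a 0.97 [0.498 0.381 0.005]
large_tub_a 0.57 [0.486 0.294 0.002]
```

View pics/s2.png

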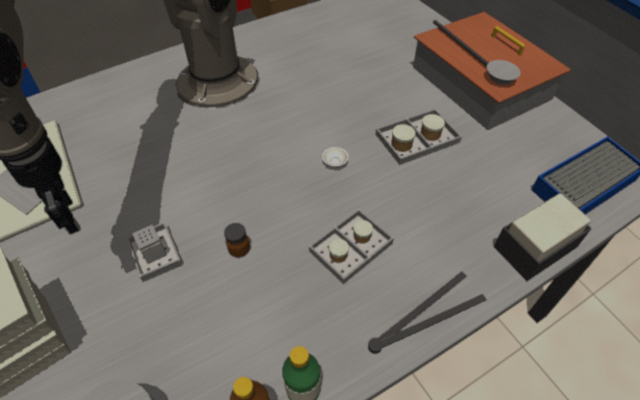

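All five items stand upright in their bays. The jar (236,240) and the dish (335,158) are unmoved.

```bash
python3 -c "
from bench import r
print(r.hand_in())"
```

```text
the job is handed in; nothing more can be done
None
```

I handed the job in at about 40 s: both large tubs, both small tubs and the spice tin stand upright in their trays, and the jar and dish look untouched in the last picture; no verdict came back.

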